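# Clamp a pine block with the T-handle key

## Robot

A 6-joint arm with a two-finger parallel gripper is mounted at the origin on a cart in front of the work surface, level with it; the furniture and walls round the work are solid. World frame = base frame: x ahead of the robot, y to its left, z up, the work surface at z = 0. Lengths are in m, angles in rad, forces in N, time in s.
With the tool pointing down it reaches from about 0.375 to 0.975 m from the base axis. Payload 3.8 kg.
Tool frame: the origin (TCP) lies midway between the tips of the shut fingers; the grasp point (between the pads) lies 19 mm behind it; z points along the fingers, y is the line along which they close (so a half turn about z gives the same grasp; the last joint's range is limited). The gripper opens to 85 mm and grips with 20 to 120 N. Pads are 22 mm wide; open, the fingers measure 114 mm over their backs; the gripper's body (76 mm by 85 mm) begins 54 mm behind the grasp point. The pads swing forward as they close: fully open they stand 13 mm farther back than shut.
Start: joints at [1.129, 0.264, 1.604, -0, 1.274, -0.037], TCP at [0.266, 0.62, 0.202] pointing down, gripper open.
Joint ranges: [-2.63, 2.63], [-0.94, 2.18], [0.31, 2.57], [-1.31, 4.45], [0, 2.66], [-2.55, 2.55]. Speed limits (rad/s): [2.57, 2.57, 3.14, 3.14, 3.14, 3.14].

## Interface

Orientations are given as a unit quaternion [x, y, z, w].
In Python, from bench import manip, vision, hand_in, spotter gives the robot as it stands.
- The arm moves only by the tool send_rows, never from a script. Its argument "increments" is a list of rows, each a list of 3 entries, a list of its own where there are three numbers: the shift along the tool's x, y, z in mm, then the turn, a rotation vector about the tool's x, y, z in rad, then the finger opening in mm, from 0 to 85.4. A call has 1 to 12 rows; each row is the pose to reach, as a shift and turn from the pose commanded when the call began, along the tool's axes at that moment; what a row does not reach only later rows make up. A row lasts 1/8 s, in which the tool goes at most 62.5 mm and 10.7 degrees, less where a joint would pass 70% of its speed; a pose out of reach is approached as far as the arm can. A call with a gripper value outside its range is refused whole. The fingers move at their own pace and stop on an object; "newtons" is the grip in N (left out, the last holds). Time passes only in rows, so rows that repeat a pose let the fingers close. It gives the time, the measured TCP pose, the force, the opening and the grip force at its end, in the units of the state.
- manip.state(): the state, without advancing time (a new reading comes with each control period).
- vision.read_camera(name): name is "scene" or "top" or "wrist"; returns (picture, depth): 400x640x3 uint8, red, green, blue; 400x640 float32, m along the optical axis (not along the pixel's ray), 0 where there is no reading.
- vision.camera_params(name): a dict with "fx", "fy", "cx", "cy" (pixels), "pose" (4x4, takes a point from camera to world coordinates). Camera axes: x right, y down, z forward; pixel columns grow to the right and rows downward; lengths in m; the calibration is good to about 2 mm. A picture is of the moment at which its call begins: read the wrist's pose just before it. camera_params takes no time and is no camera call; for the wrist camera it gives the pose at the moment of the call.
- hand_in(): hands the job in; it is judged then, once.
Trained networks look in the newest picture that a camera, given by its name, has taken for a name from the list of things; names that differ only in an ending like _2 or _b are one class to them, and where a whole thing is asked for, a point or a joint stands for the part that bears it (a point fixed in the world has none). Each returns a list of dicts, best first, with "conf" (0 to 1); they miss things now and then, are a little off and sometimes report something else, mostly with a low value. They report only what shows in the picture. A call takes as long as a camera call.
- spotter.look_for(thing, camera): "position" ([row, column] in pixels, amid what is visible of it).
- spotter.trace(thing, camera): "pixels" (400x640 bool, what is visible of it) and "position" ([row, column] in pixels, amid what is visible of it).
- spotter.pinpoint(thing, camera): "position" ([row, column] in pixels: a listed point, or the origin of a listed thing).
The state is a dict: "t": time; "qpos": joint angles; "dq": joint speeds; "effort": joint torques, N m; "eef_pos": TCP position; "orientation": TCP orientation; "wrist_force": force on the tool from outside, world axes, zero at the start; "torque": the same for the moment, N m; "width": finger opening in m; "grip_force": force on a finger pad.
Only numpy, scipy, OpenCV 4.12 (cv2) and the standard library are available. Lean on these libraries where they do the work, as an engineer would, in place of code of your own. Each camera call takes 0.05 s, during which the arm holds its last target. There are 200 camera calls.

## Task

Lay the loose pine block flat in the blue fixture, between the low aluminium fence and the orange jaw pad, and let go of it. Then take the red T-handle key from its rest, put its square foot into the brass screw at the bottom of the grey well and turn the screw clockwise as far as it goes, so that the jaw clamps the block against the fence. Finally hang the key back in its rest, upright with its bar in the notches, and leave the block clamped.

Things in the scene. Friction and masses are not known exactly. Their poses are not given: they have to be found in the camera images.
- pine_block: Bare pine block, 140 x 45 x 45 mm, lying flat on the bench at the start. Origin: middle of its underside. Its long axis is NOT its own x or y: it is turned by 1.780 rad (102 degrees) about z from the body's x axis; use point block_mid for it. About 0.14 kg.
- block_mid (a point): Centre of the pine block, 22.5 mm above its underside. x: along its 140 mm length; z: up.
- fixture: Blue base plate 195 (x) x 205 (y) x 10 mm, fixed on the bench. Origin: centre of its underside; z up. Aluminium fence 150 mm long on the -y side, inner face at y = -75 mm. Facing it the orange jaw pad, 80 mm long, face at y = -13 mm when open, closing to -y. Fence and jaw tops are 28 mm above the bench; no bolt or pin is higher. Grey housing on the +y side: see well_top.
- well_top (a point): Centre of the well's mouth on top of the grey housing, 52 mm above the bench, at fixture x = 0, y = +65 mm. The housing is 60 x 60 mm (nearest face to the block at fixture y = +35 mm); the round well is 38 mm wide and goes straight down to the base plate. Axes as the fixture.
- nest (a point): Middle of the place for the block, on the base plate's top (10 mm above the bench) at fixture x = 0, y = -44 mm, midway between fence and fully open jaw. Axes as the fixture: the block's length lies along x. Free play across the block: 17 mm in all with the jaw fully open, 4 mm less at screw 0.2 rad; 12 mm at each end, to the 12 mm thick end pins at x = +-88 mm.
- screw_mouth (a point): Centre of the top of the brass screw in the well, 28 mm above the bench, 24 mm below the housing's top. The screw is 26 mm square with a square socket 17.5 mm wide, its edge chamfered by 2.5 mm, open for 18 mm down to the base plate. x and y: square to the socket's sides (they turn with it); any quarter turn fits alike. z up.
- screw (a joint): Turn of the screw, rad: grows clockwise seen from above, from 0 (open) to a hard stop at 1.1. Starts at 0 to 0.2. Each rad moves the jaw 19.5 mm towards the fence; from about 0.87 rad the pad presses the block on the fence through springs, up to some 7 N at the stop. Torque about 0.15 N m, up to 0.28 N m at the stop; it stays where it is left.
- jaw_pad: Orange pad of the jaw, 80 x 10 x 17.5 mm, springs back up to 6 mm. Its origin is 17 mm behind its face (to fixture +y) and level with its underside. Axes as the fixture.
- key: T-handle key, 0.2 kg, 130 mm tall. Origin: centre of the lower end of its foot; z: up the shank; x: along the bar. Foot: 14 mm square, sides along x and y, 26 mm high, lowest 6 mm tapered to an 8 mm round. Shank 13 mm thick, 21 mm collar under the bar. Red bar, flat sides, 110 (x) x 16 (y) x 20 (z) mm, 110 to 130 mm above the origin. Play in the socket about 0.30 rad either way.
- key_bar (a point): Centre of the red bar of the key, 120 mm above its foot. Axes as the key.
- key_rest: Fixed rest for the key. Origin: centre of the underside of its 120 x 74 x 8 mm grey foot. Two aluminium cheeks 10 mm thick, 50 mm wide (y), at x = -42 and +42 mm (74 mm free between), each with a flat notch 34 mm wide (y) and 10 mm deep on top; ears to 135 mm. The key hangs with its bar along x across both notches, shank between the cheeks, foot 15 mm above the bench.
- notch (a point): Middle between the two notch floors, 125 mm above the bench: here the middle of the bar's underside belongs. Axes as the key rest.

How it is judged:
On the way, in this order (a step that is already met when the one before it is completed fails the run):
1. the block lies flat in the nest, let go, with the jaw still open (x of block_mid in the frame of nest between -0.02 and 0.02 m and y of block_mid in the frame of nest between -0.012 and 0.012 m and z of block_mid in the frame of nest below 0.0265 m and angle between the x axis of block_mid and the x axis of nest, either way round below 0.2 rad and contact force between the fingers and pine_block below 0.2 N and value of joint screw below 0.6 rad), for 0.2 s.
2. the foot of the key is in the socket of the screw (horizontal distance between key and screw_mouth below 0.004 m and z of key in the frame of screw_mouth below -0.01 m and value of joint screw below 0.9 rad), for 0.1 s.
3. with the key in the socket, the screw is turned home and the jaw presses the block (horizontal distance between key and screw_mouth below 0.004 m and z of key in the frame of screw_mouth below -0.01 m and value of joint screw above 0.97 rad and contact force between jaw_pad and pine_block above 1.5 N and x of block_mid in the frame of nest between -0.02 and 0.02 m and y of block_mid in the frame of nest between -0.012 and 0.012 m and z of block_mid in the frame of nest below 0.0265 m and angle between the x axis of block_mid and the x axis of nest, either way round below 0.2 rad), for 0.2 s.
At the end, for the whole second after the job is handed in: Block flat in the nest (within 20 mm along, 12 mm across, 0.2 rad of its middle), screw past 0.97 rad, pad pressing it with over 1.5 N; key hanging at rest in the notches, bar centre within 20 mm of the rest's middle, tilt under 0.1 rad, bar within 0.35 rad of the rest's x axis (x of block_mid in the frame of nest between -0.02 and 0.02 m and y of block_mid in the frame of nest between -0.012 and 0.012 m and z of block_mid in the frame of nest below 0.0265 m and angle between the x axis of block_mid and the x axis of nest, either way round below 0.2 rad and value of joint screw above 0.97 rad and contact force between jaw_pad and pine_block above 1.5 N and contact force between fixture and pine_block above 1 N and horizontal distance between key_bar and notch below 0.02 m and z of key_bar in the frame of notch between 0.006 and 0.014 m and angle between key's own z axis and vertical below 0.1 rad and angle between the x axis of key and the x axis of key_rest, either way round below 0.35 rad and contact force between key and key_rest above 0.5 N and linear speed of each of key, pine_block below 0.02 m/s); the robot touches nothing.
It also fails if it takes over 72 s, if anything falls off the work surface, if the arm or the gripper's body presses on something with over 40 N, if the wrist force passes 120 N, or if a joint passes its speed limit or range.

## Working session

There is one attempt and no reset: what is moved stays moved. The work goes in short steps, Python scripts to look and compute and a tool call to move; the robot and the scene stay as the last step left them, time stands still between calls to the robot, and variables do not carry over. Pictures are saved under pics/ and viewed, at most 10 in all, crops included, and the job is handed in when it is done.

Besides the shell and the picture viewer there is one more tool, called after "Emit:" by a JSON object that holds its "fn" and its "kwargs". send_rows: Moves the arm, as the interface text tells. Its arguments: {"type":"object","properties":{"increments":{"type":"array","items":{"type":"array"}},"newtons":{"type":"number"}},"required":["increments"]}

```bash
mkdir -p pics
cat > h.py <<'E'
import numpy as np,cv2
from scipy.spatial.transform import Rotation as R
from bench import manip,vision,spotter
def cam(n):
    p=vision.camera_params(n); im,d=vision.read_camera(n); return im,d,p
def world(p,rc,z):  # z: depth
    r,c=rc; v=np.array([(c-p['cx'])/p['fx']*z,(r-p['cy'])/p['fy']*z,z,1]); return (np.array(p['pose'])@v)[:3]
def ray(p,rc):
    T=np.array(p['pose']); r,c=rc
    d=T[:3,:3]@np.array([(c-p['cx'])/p['fx'],(r-p['cy'])/p['fy'],1]); return T[:3,3],d
def atz(p,rc,z):
    o,d=ray(p,rc); return o+d*(z-o[2])/d[2]
def tri(rays):
    A=np.zeros((3,3));b=np.zeros(3)
    for o,d in rays:
        d=d/np.linalg.norm(d);M=np.eye(3)-np.outer(d,d);A+=M;b+=M@o
    return np.linalg.solve(A,b)
def cloud(d,p):
    r,c=np.mgrid[:400,:640]; v=np.stack([(c-p['cx'])/p['fx']*d,(r-p['cy'])/p['fy']*d,d,np.ones_like(d)],-1)
    return (v@np.array(p['pose']).T)[...,:3]
def save(n,im): cv2.imwrite('pics/'+n+'.png',im[...,::-1])
E
python3 - <<'E'
from h import *
np.set_printoptions(precision=4,suppress=True)
ims={}
for n in ['top','scene']:
    im,d,p=cam(n); save(n,im); print(n,p['fx'],np.array(p['pose'])[:3,3])
    ims[n]=p
for t in ['block_mid','well_top','nest','screw_mouth','key_bar','notch','fixture','key_rest','jaw_pad']:
    rs=[]
    for n in ims:
        q=spotter.pinpoint(t,n)[:1]
        if q: print(t,n,np.round(q[0]['position'],1),round(q[0]['conf'],2)); rs.append(ray(ims[n],q[0]['position']))
    if len(rs)==2: print('   ',tri(rs))
print(manip.state())
E
```

```text
top 511.03983015567917 [ 0.4983 -0.2251  1.0198]
scene 456.789900365636 [-0.1808 -0.5497  0.5536]
block_mid top [233.2 263.8] 0.95
block_mid scene [251.8 262.4] 0.78
    [ 0.4395 -0.1063  0.0268]
well_top top [158.6 342. ] 0.63
well_top scene [227.5 361.3] 0.61
    [ 0.5785 -0.2611  0.0515]
nest top [197.1 388. ] 0.9
nest scene [277.8 385.6] 0.88
    [ 0.5024 -0.3489  0.005 ]
screw_mouth top [161.9 339.7] 0.48
key_bar top [135.  227.9] 0.82
key_bar scene [164.4 286.8] 0.58
    [ 0.6177 -0.0612  0.1379]
notch top [136.7 227.7] 0.73
notch scene [168.5 285.2] 0.6
    [ 0.6158 -0.0585  0.128 ]
fixture top [181.9 366.9] 0.56
fixture scene [267.6 379.2] 0.76
    [ 0.5368 -0.3157 -0.0053]
key_rest scene [214.2 292.5] 0.6
jaw_pad top [183.1 361.1] 0.49
jaw_pad scene [260.8 376. ] 0.67
    [ 0.5352 -0.3055  0.0091]
{'t': 1.0, 'qpos': array([ 1.1291,  0.2639,  1.604 ,  0.    ,  1.2737, -0.0369]), 'dq': array([ 0.0007, -0.001 ,  0.0001, -0.0009,  0.0002, -0.0013]), 'effort': array([ -0.0011, -51.5074, -36.774 ,  -0.0001,   0.0007,   0.    ]), 'eef_pos': array([0.2658, 0.6204, 0.2019]), 'orientation': array([ 0.201 ,  0.9796,  0.    , -0.    ]), 'wrist_force': array([ 0.5175, -0.1432, -0.0813]), 'torque': array([ 0.0242,  0.0028, -0.01  ]), 'grip_force': 0.0, 'width': 0.08533373766577716}
```

View pics/top.png

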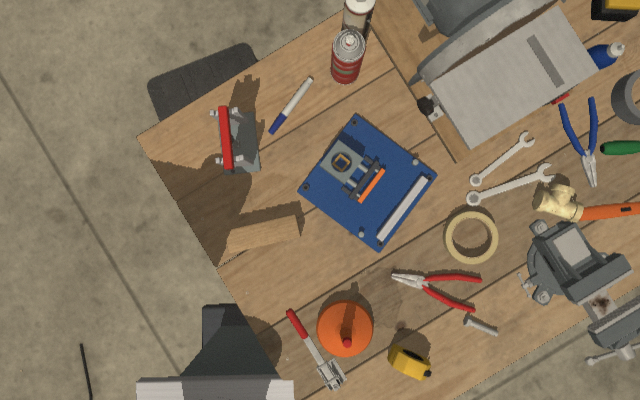

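View pics/scene.png

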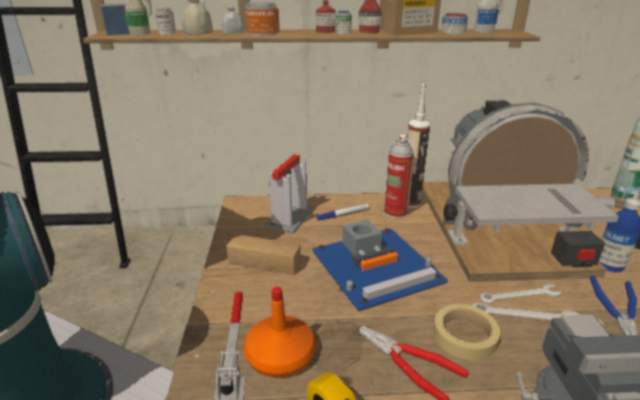

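Run:
```python
from h import *
np.set_printoptions(precision=4,suppress=True)
im,d,p=cam('top'); P=cloud(d,p)
def rect(m,lo,hi,n):
    k=m&(P[...,2]>lo)&(P[...,2]<hi)&(d>0); q=P[k]
    if len(q)<20: print(n,'few',len(q));return
    (c,s,a)=cv2.minAreaRect((q[:,:2]*1000).astype(np.float32)); 
    print(n,len(q),'c',np.round(c,1),'size',np.round(s,1),'ang',round(a,1),'z',np.median(q[:,2]))
for t,lo,hi in [('pine_block',.035,.055),('fixture',.003,.016),('fixture',.02,.035),('fixture',.043,.06),('key',.12,.16),('key_rest',.11,.145),('key_rest',.003,.015),('jaw_pad',.015,.04)]:
    for r in spotter.trace(t,'top')[:2]:
        rect(r['pixels'],lo,hi,t+' %.2f'%r['conf'])
```

```text
pine_block 0.71 1672 c [ 441.6 -106.9] size [ 45.1 139.3] ang 11.8 z 0.045064953512468586
fixture 0.79 7756 c [ 534.9 -312.9] size [205.7 195.9] ang 51.4 z 0.01004034110258567
fixture 0.36 1134 c [620.6 -60.3] size [120.   74.3] ang 6.1 z 0.008034795905545344
fixture 0.79 1445 c [ 528.9 -338.5] size [190.2 169.9] ang 26.7 z 0.027493137208508656
fixture 0.36 54 c [619.8 -66.8] size [90.9 36.2] ang 5.5 z 0.027292652220814395
fixture 0.79 689 c [ 574.8 -261.5] size [59.9 59.8] ang 51.6 z 0.051967731368415926
fixture 0.36 49 c [619.9 -68.4] size [91.1 32.7] ang 5.5 z 0.05181958071764936
key 0.63 697 c [615.5 -57.7] size [110.1  23. ] ang 4.9 z 0.1444023432935202
key_rest 0.93 261 c [614.2 -60.7] size [106.7  50. ] ang 5.5 z 0.12674169945778324
key_rest 0.93 1110 c [620.6 -57.6] size [120.1  79.1] ang 4.9 z 0.008038633645540916
jaw_pad 0.51 214 c [ 529.5 -317.7] size [14.5 77.5] ang 50.2 z 0.027669816576963546
```

The top view shows the key rest near pixel (row 140, column 235), the block at (232, 264), and the fixture at (182, 367) with its housing toward the upper left. The scene view agrees. The depth rectangles match the given sizes.

```bash
cat >> h.py <<'E'
def go(pos,yaw):  # yaw deg of tool y axis, tool down; prints shift mm, turn rotvec
    s=manip.state(); r=R.from_quat(s['orientation'])
    a=np.radians(yaw); y=np.array([np.cos(a),np.sin(a),0]); z=np.array([0,0,-1.]); x=np.cross(y,z)
    t=R.from_matrix(np.stack([x,y,z],1)); 
    print('shift',np.round(r.inv().apply(np.array(pos)-s['eef_pos'])*1000,1),'turn',np.round((r.inv()*t).as_rotvec(),4),'dist',np.round(1000*np.linalg.norm(np.array(pos)-s['eef_pos'])))
def yaw():
    s=manip.state(); y=R.from_quat(s['orientation']).as_matrix()[:,1]; return np.degrees(np.arctan2(y[1],y[0]))
E
python3 - <<'E'
from h import *
go([.4416,-.107,.2],11.8)
s=manip.state();T=np.eye(4);T[:3,:3]=R.from_quat(s['orientation']).as_matrix();T[:3,3]=s['eef_pos']
p=vision.camera_params('wrist');print(np.round(np.linalg.inv(T)@p['pose'],3),p['fx'])
E
```

```text
shift [-448.1 -599.4    1.9] turn [-0.     -0.      0.9601] dist 748.0
[[-0.    -0.945 -0.326  0.084]
 [ 1.    -0.    -0.001  0.   ]
 [ 0.    -0.326  0.945 -0.172]
 [ 0.     0.     0.     1.   ]] 329.2927493438188
```

Emit:
{"fn": "send_rows", "kwargs": {"increments": [[[-448,-599,2],[0,0,0.96],85],[[-448,-599,2],[0,0,0.96],85],[[-448,-599,2],[0,0,0.96],85],[[-448,-599,2],[0,0,0.96],85],[[-448,-599,2],[0,0,0.96],85],[[-448,-599,2],[0,0,0.96],85],[[-448,-599,2],[0,0,0.96],85],[[-448,-599,2],[0,0,0.96],85],[[-448,-599,2],[0,0,0.96],85],[[-448,-599,2],[0,0,0.96],85],[[-448,-599,2],[0,0,0.96],85],[[-448,-599,2],[0,0,0.96],85]]}}

```text
t: 2.95
eef_pos: [0.4421, -0.1088, 0.2005]
orientation: [0.631, 0.776, 0.0, 0.001]
wrist_force: [0.9, 0.6, 0.5]
width: 0.0846
grip_force: 0.0
```

```bash
cat >> h.py <<'E'
def rect(P,d,m,lo,hi,n):
    k=m&(P[...,2]>lo)&(P[...,2]<hi)&(d>0); q=P[k]
    if len(q)<20: print(n,'few',len(q));return
    (c,s,a)=cv2.minAreaRect((q[:,:2]*1000).astype(np.float32)) 
    print(n,len(q),'c',np.round(c,1),'size',np.round(s,1),'ang',round(a,1),'z',np.round(np.median(q[:,2]),4))
E
python3 - <<'E'
from h import *
im,d,p=cam('wrist'); P=cloud(d,p); save('w1',im)
for r in spotter.trace('pine_block','wrist')[:2]: rect(P,d,r['pixels'],.035,.055,'b %.2f'%r['conf'])
for q in spotter.pinpoint('block_mid','wrist')[:1]: print(q['conf'],atz(p,q['position'],.0225))
print(yaw()); go([.4416,-.107,.02],11.8)
E
```

```text
b 0.76 5861 c [ 440.  -106.5] size [ 45.  139.2] ang 11.6 z 0.0455
b 0.51 few 3
0.77 [ 0.43962594 -0.10632179  0.0225    ]
11.48341546742481
shift [2.300e+00 1.000e-01 1.801e+02] turn [ 0.0001  0.0003 -0.0055] dist 180.0
```

View pics/w1.png

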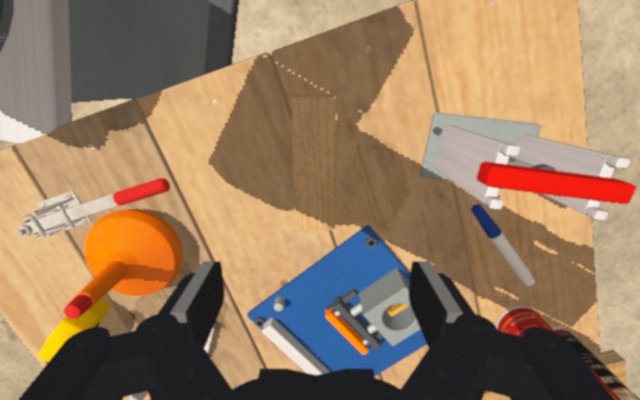

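The wrist view shows the block, in shadow, at (160, 313) and centred between the fingers. Both views agree to about 1 mm, and its top is at 45 mm.

Emit:
{"fn": "send_rows", "kwargs": {"increments": [[[3,-1,60],[0,0,-0.005],85],[[3,-1,120],[0,0,-0.005],85],[[3,-1,165],[0,0,-0.005],85],[[3,-1,180],[0,0,-0.005],85],[[3,-1,180],[0,0,-0.005],85],[[3,-1,180],[0,0,-0.005],35],[[3,-1,180],[0,0,-0.005],35],[[3,-1,180],[0,0,-0.005],35],[[3,-1,180],[0,0,-0.005],35],[[3,-1,180],[0,0,-0.005],35]], "newtons": 50}}

```text
t: 4.35
eef_pos: [0.4402, -0.1039, 0.02]
orientation: [0.629, 0.778, 0.0, 0.0]
wrist_force: [0.3, -0.0, 0.0]
width: 0.0348
grip_force: 0.0
```

Run:
```python
from h import *
im,d,p=cam('wrist'); P=cloud(d,p); save('w2',im)
im,d2,pt=cam('top');P2=cloud(d2,pt)
for n,PP,dd in (('wrist',P,d),('top',P2,d2)):
  for r in spotter.trace('pine_block',n)[:2]: rect(PP,dd,r['pixels'],.03,.06,n+' b %.2f'%r['conf'])
print(manip.state())
```

```text
wrist b 0.97 21221 c [ 440.2 -107.1] size [ 45.2 141.2] ang 11.7 z 0.0455
top b 0.60 543 c [ 450.2 -148.3] size [44.9 55.2] ang 12.3 z 0.045
top b 0.52 few 8
{'t': 4.55, 'qpos': array([-2.86880635e-01,  3.89890953e-02,  2.23341943e+00,  6.18291736e-06,
        8.69423697e-01, -4.97802016e-01]), 'dq': array([ 4.93385786e-04,  1.10883161e-04, -4.42762900e-05, -1.41183620e-03,
        2.94878272e-04, -1.96550041e-04]), 'effort': array([-2.94205522e-03, -3.15829468e+01, -2.93554151e+01, -4.49073218e-05,
        9.51351576e-04,  5.18257889e-05]), 'eef_pos': array([ 0.44002533, -0.10385289,  0.01978783]), 'orientation': array([ 6.28745950e-01,  7.77610774e-01, -4.36976439e-05, -1.11554368e-04]), 'wrist_force': array([ 0.33289736, -0.31313736, -0.16374938]), 'torque': array([ 0.00841993, -0.02862645,  0.01489787]), 'grip_force': 0.0, 'width': 0.03480047117041808}
```

View pics/w2.png

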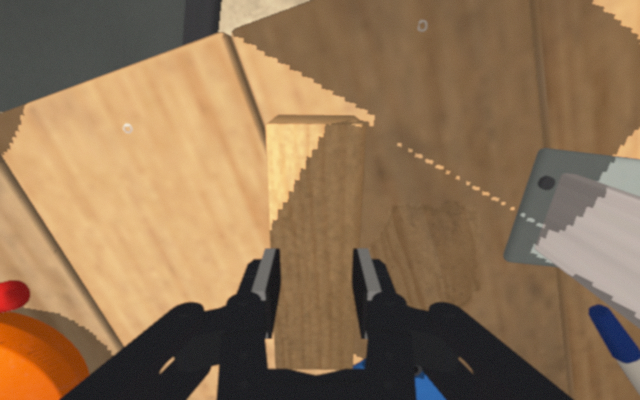

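Run:
```python
from h import *
np.set_printoptions(precision=3,suppress=True)
im,d,p=cam('wrist'); P=cloud(d,p)
s=manip.state(); L=R.from_quat(s['orientation']).inv().apply(P.reshape(-1,3)-s['eef_pos']).reshape(P.shape)
for r in (246,252,260,270,290,310,330,350):
    for c in (245,255,262,270,276,320,358,364,372,380,390): print(r,c,L[r,c]*1000,P[r,c,2].round(3))
```

```text
246 245 [-16.304 -45.824  19.799] 0.0
246 255 [-16.364 -39.339  19.905] -0.0
246 262 [-15.989 -34.648  19.177] 0.001
246 270 [  6.958 -22.635 -24.862] 0.045
246 276 [  7.344 -19.537 -25.609] 0.045
246 320 [  7.403   2.337 -25.754] 0.046
246 358 [  6.868  21.359 -24.759] 0.045
246 364 [-16.094  31.556  19.278] 0.001
246 372 [-15.782  36.636  18.67 ] 0.001
246 380 [-15.932  41.877  18.95 ] 0.001
246 390 [-16.049  48.415  19.165] 0.001
252 245 [-20.351 -45.984  19.178] 0.001
252 255 [-20.453 -39.491  19.357] 0.0
252 262 [-20.611 -34.968  19.64 ] 0.0
252 270 [ 10.994 -20.666 -38.471] 0.058
252 276 [ 10.936 -17.941 -38.368] 0.058
252 320 [  4.298   2.343 -26.198] 0.046
252 358 [ 11.093  19.488 -38.713] 0.059
252 364 [ 11.72   22.034 -39.87 ] 0.06
252 372 [-20.225  36.905  18.822] 0.001
252 380 [-20.097  42.071  18.58 ] 0.001
252 390 [-20.334  48.693  19.005] 0.001
260 245 [-26.192 -46.369  19.046] 0.001
260 255 [  6.98  -27.722 -38.675] 0.058
260 262 [ 10.348 -23.418 -44.54 ] 0.064
260 270 [ 11.243 -19.654 -46.102] 0.066
260 276 [  9.609 -17.436 -43.263] 0.063
260 320 [ -0.491   2.366 -25
[... 1729 characters left out ...]
0 320 [-43.514   2.518 -26.177] 0.046
330 358 [-83.296  30.453  19.465] 0.0
330 364 [ -6.826  18.958 -68.325] 0.088
330 372 [ 17.577  16.191 -96.342] 0.116
330 380 [ 16.653  18.717 -95.283] 0.115
330 390 [ 11.989  23.08  -89.934] 0.11
350 245 [  17.481  -18.408 -103.614] 0.123
350 255 [  17.159  -15.854 -103.284] 0.123
350 262 [  16.408  -14.163 -102.507] 0.122
350 270 [-100.509  -33.262   18.681] 0.001
350 276 [-57.757 -22.127 -25.638] 0.045
350 320 [-57.676   2.575 -25.753] 0.046
350 358 [-101.867   31.285   20.007] -0.0
350 364 [-100.046   35.355   18.115] 0.002
350 372 [  17.339   15.044 -103.509] 0.123
350 380 [  16.894   17.267 -103.051] 0.123
350 390 [  16.65    19.993 -102.801] 0.123
```

Depth on the fingers shows the tips about 38 mm behind the reported TCP at this opening, roughly 30 mm more than the text says. They closed above the block, which hasn't moved. I'll open and go lower by that amount.

Emit:
{"fn": "send_rows", "kwargs": {"increments": [[[-3,0,0],[0,0,0],75],[[-3,0,0],[0,0,0],75],[[-3,0,0],[0,0,0],75],[[-3,0,15],[0,0,0],75],[[-3,0,30],[0,0,0],75],[[-3,0,38],[0,0,0],75],[[-3,0,38],[0,0,0],75],[[-3,0,38],[0,0,0],35],[[-3,0,38],[0,0,0],35],[[-3,0,38],[0,0,0],35],[[-3,0,38],[0,0,0],35],[[-3,0,38],[0,0,0],35]], "newtons": 50}}

```text
t: 6.1
eef_pos: [0.4415, -0.107, -0.0175]
orientation: [0.629, 0.778, 0.0, 0.001]
wrist_force: [0.3, -0.6, 4.5]
width: 0.0442
grip_force: 52.5
```

Emit:
{"fn": "send_rows", "kwargs": {"increments": [[[0,0,-60],[0,0,0],35],[[0,0,-120],[0,0,0],35],[[0,0,-130],[0,0,0],35],[[0,0,-130],[0,0,0],35]]}}

```text
t: 6.6
eef_pos: [0.4408, -0.1068, 0.112]
orientation: [0.629, 0.778, 0.0, 0.0]
wrist_force: [-0.3, 1.0, -2.3]
width: 0.0445
grip_force: 52.2
```

Run:
```python
from h import *
print(manip.state()['eef_pos'],manip.state()['width'],manip.state()['wrist_force'])
im,d,p=cam('wrist'); P=cloud(d,p)
for r in spotter.trace('fixture','wrist')[:1]: 
  for lo,hi in ((.003,.016),(.02,.035),(.043,.06)): rect(P,d,r['pixels'],lo,hi,'f %.2f'%r['conf'])
for t,h in (('nest',.01),('well_top',.052),('notch',.125)):
  for q in spotter.pinpoint(t,'wrist')[:1]: print(t,q['conf'],atz(p,q['position'],h))
for r in spotter.trace('pine_block','wrist')[:1]: rect(P,d,r['pixels'],.1,.25,'b %.2f'%r['conf'])
go([.5076,-.3473,.1],51.5)
```

```text
[ 0.44075935 -0.10678665  0.11201355] 0.044450039109044916 [-0.26051312  0.95748794 -2.29289513]
f 0.93 208 c [ 531.9 -285.4] size [ 67.6 226.6] ang 89.2 z 0.0108
f 0.93 193 c [ 562.2 -269.4] size [62.  20.6] ang 4.2 z 0.028
f 0.93 413 c [ 588.9 -258.3] size [27.  41.8] ang 15.1 z 0.0519
well_top 0.67 [ 0.57789209 -0.26434279  0.052     ]
b 0.64 30306 c [439.1 -89. ] size [ 49.1 106.1] ang 11.9 z 0.175
shift [-249.9   16.3    9.4] turn [-0.0025 -0.0029 -0.6879] dist 251.0
```

Emit:
{"fn": "send_rows", "kwargs": {"increments": [[[-250,16,10],[0,0,-0.688],35],[[-250,16,10],[0,0,-0.688],35],[[-250,16,10],[0,0,-0.688],35],[[-250,16,10],[0,0,-0.688],35],[[-250,16,10],[0,0,-0.688],35],[[-250,16,10],[0,0,-0.688],35],[[-250,16,10],[0,0,-0.688],35]]}}

```text
t: 7.78
eef_pos: [0.508, -0.3462, 0.1011]
orientation: [0.329, 0.944, 0.0, -0.001]
wrist_force: [0.7, -0.3, -0.9]
width: 0.0442
grip_force: 52.0
```

Run:
```python
from h import *
print(manip.state()['eef_pos'],manip.state()['width'],yaw())
im,d,p=cam('wrist'); P=cloud(d,p);save('w3',im)
for r in spotter.trace('fixture','wrist')[:1]: 
  for lo,hi in ((.003,.016),(.02,.035),(.043,.06)): rect(P,d,r['pixels'],lo,hi,'f %.2f'%r['conf'])
for t,h in (('nest',.01),('well_top',.052),('fixture',0)):
  for q in spotter.pinpoint(t,'wrist')[:1]: print(t,q['conf'],atz(p,q['position'],h))
for r in spotter.trace('pine_block','wrist')[:1]: rect(P,d,r['pixels'],.14,.18,'b %.2f'%r['conf'])
go([.5076,-.3473,-.008],51.5)
```

```text
[ 0.5080395  -0.34622359  0.10111575] 0.04415145934121954 51.52719605387957
f 0.67 23328 c [ 533.1 -313.3] size [205.2 194.7] ang 51.5 z 0.0105
f 0.67 3871 c [ 511.7 -307.9] size [192.2 102.9] ang 27.6 z 0.0278
f 0.67 5416 c [ 573.6 -262. ] size [61.6 60.9] ang 51.4 z 0.0523
well_top 0.69 [ 0.57740302 -0.26143995  0.052     ]
b 0.77 29724 c [ 494.6 -335.4] size [ 45.3 106.3] ang 51.2 z 0.1642
shift [  1.   -0.9 110.3] turn [0.     0.0005 0.001 ] dist 110.0
```

View pics/w3.png

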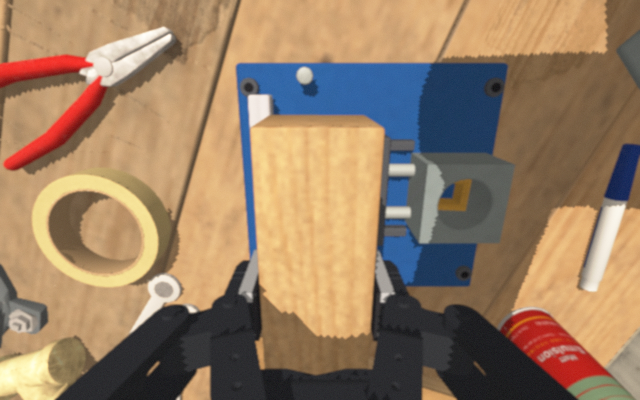

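The wrist view shows the block held at (220, 318) over the nest, the fence to its left at (105, 260), the jaw rods to its right, and the well at (195, 465). The block is centred on the TCP and parallel to the fixture. Lowering now.

Emit:
{"fn": "send_rows", "kwargs": {"increments": [[[2,-3,45],[0,0,0],35],[[2,-3,80],[0,0,0],35],[[2,-3,98],[0,0,0],35],[[2,-3,105],[0,0,0],35],[[2,-3,109],[0,0,0],35],[[2,-3,109],[0,0,0],35]]}}

```text
t: 8.82
eef_pos: [0.5062, -0.3496, -0.0061]
orientation: [0.33, 0.944, -0.0, 0.001]
wrist_force: [0.3, 0.3, -0.2]
width: 0.0445
grip_force: 52.1
```

Emit:
{"fn": "send_rows", "kwargs": {"increments": [[[0,0,1],[0,0,0],35],[[0,0,1],[0,0,0],35],[[0,0,1],[0,0,0],35]]}}

```text
t: 9.2
eef_pos: [0.5057, -0.3493, -0.0075]
orientation: [0.33, 0.944, -0.0, 0.0]
wrist_force: [-1.0, -0.3, 0.0]
width: 0.0447
grip_force: 52.3
```

Emit:
{"fn": "send_rows", "kwargs": {"increments": [[[0,0,1],[0,0,0],60],[[0,0,1],[0,0,0],70],[[0,0,1],[0,0,0],70],[[0,0,1],[0,0,0],70],[[0,0,-30],[0,0,0],70],[[0,0,-90],[0,0,0],70],[[0,0,-150],[0,0,0],70],[[0,0,-190],[0,0,0],70],[[0,0,-190],[0,0,0],70]]}}

```text
t: 10.32
eef_pos: [0.5082, -0.3512, 0.1878]
orientation: [0.33, 0.944, -0.002, 0.005]
wrist_force: [-0.0, 0.2, 0.2]
width: 0.0702
grip_force: 0.0
```

Run:
```python
from h import *
print(manip.state()['eef_pos'],manip.state()['width'],yaw())
im,d,p=cam('wrist'); P=cloud(d,p)
m=spotter.trace('fixture','wrist')[0]['pixels']
for lo,hi in ((.003,.016),(.043,.06)): rect(P,d,m,lo,hi,'f')
for r in spotter.trace('pine_block','wrist')[:1]: rect(P,d,r['pixels'],.045,.065,'b %.2f'%r['conf'])
for t,h in (('well_top',.052),('screw_mouth',.028)):
  for q in spotter.pinpoint(t,'wrist')[:1]: print(t,q['conf'],q['position'],atz(p,q['position'],h))
q=spotter.pinpoint('well_top','wrist')[0]['position']; r,c=map(int,q)
cr=im[max(0,r-60):r+60,max(0,c-80):c+80]; save('well',cv2.resize(cr,None,fx=5,fy=5,interpolation=cv2.INTER_CUBIC))
```

```text
[ 0.50823995 -0.35116666  0.18784726] 0.07018190922467339 51.51189914815121
f 17907 c [ 532.9 -313.4] size [205.1 194.8] ang 51.5 z 0.0105
f 3091 c [ 542.5 -303.1] size [163.6 139.5] ang 51.1 z 0.0524
b 0.56 6725 c [ 505.3 -349.3] size [ 45.2 139.5] ang 51.1 z 0.0555
well_top 0.77 [169.6, 430.9] [ 0.57459548 -0.26215657  0.052     ]
screw_mouth 0.86 [161.1, 420.6] [ 0.57066714 -0.2628801   0.028     ]
```

View pics/well.png

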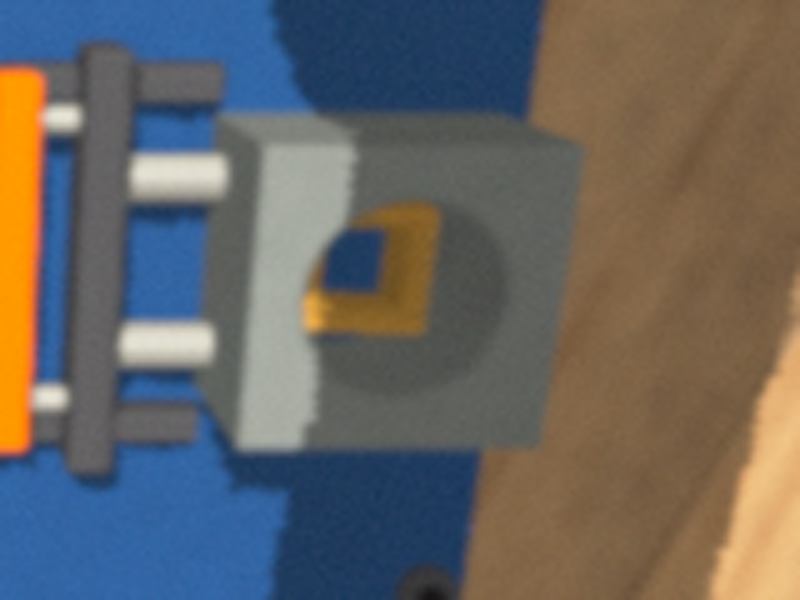

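The crop shows the brass screw's socket nearly square to the housing edges, so its angle is small and well inside the key's play. The block lies flat in the nest, 1.5 mm off centre across. Now the key.

Run:
```python
from h import *
im,d,p=cam('wrist'); P=cloud(d,p)
a=np.radians(51.5); ex=np.array([np.sin(a),-np.cos(a)]); ey=np.array([np.cos(a),np.sin(a)])
q=P[...,:2]-np.array([.533,-.3133]); F=np.stack([q@ex,q@ey],-1)*1000
rgb=im.astype(int); o=(rgb[...,0]>200)&(rgb[...,1]>90)&(rgb[...,1]<180)&(rgb[...,2]<80)&(abs(P[...,2]-.0278)<.003)&(abs(F[...,0])<45)
print('pad y',np.percentile(F[o][:,1],[2,50,98]),o.sum(), 'block y',)
b=(abs(P[...,2]-.0555)<.002)&(F[...,1]<0); print('block',np.percentile(F[b],[1,99],axis=0))
go([.6155,-.0577,.17],95.2)
```

```text
pad y [-12.81828457  -8.25255616  -3.26589186] 742 block y
block [[ -67.75422633 -346.36806418]
 [ 152.73206092  -23.08122736]]
shift [ 93.8 296.6  10.1] turn [ 0.0012 -0.0033 -0.7626] dist 311.0
```

Emit:
{"fn": "send_rows", "kwargs": {"increments": [[[94,297,10],[0,0,-0.763],20],[[94,297,10],[0,0,-0.763],20],[[94,297,10],[0,0,-0.763],20],[[94,297,10],[0,0,-0.763],20],[[94,297,10],[0,0,-0.763],20],[[94,297,10],[0,0,-0.763],20],[[94,297,10],[0,0,-0.763],20],[[94,297,10],[0,0,-0.763],20]]}}

```text
t: 11.68
eef_pos: [0.616, -0.0595, 0.1714]
orientation: [-0.045, 0.999, -0.0, -0.0]
wrist_force: [0.7, 0.4, 0.4]
width: 0.0201
grip_force: 0.0
```

Run:
```python
from h import *
np.set_printoptions(precision=4,suppress=True)
print(manip.state()['eef_pos'],manip.state()['width'],yaw())
im,d,p=cam('wrist'); P=cloud(d,p); save('w5',im)
s=manip.state(); L=R.from_quat(s['orientation']).inv().apply(P.reshape(-1,3)-s['eef_pos']).reshape(P.shape)
k=(abs(L[...,0])<12.5e-3)&(abs(L[...,1])<.03)&(abs(L[...,1])>.008)&(d>0)&(L[...,2]>-.06)&(L[...,2]<-.02)
print('tip z pct',np.percentile(L[k][:,2],[50,90,98,99.5]),k.sum())
for t,lo,hi in (('key',.138,.15),('key_rest',.13,.14),('key_rest',.12,.129),('key_rest',.003,.015)):
  for r in spotter.trace(t,'wrist')[:1]: rect(P,d,r['pixels'],lo,hi,t+' %.2f'%r['conf'])
for t,h in (('key_bar',.135),('notch',.125),('key_rest',0)):
  for q in spotter.pinpoint(t,'wrist')[:1]: print(t,q['conf'],atz(p,q['position'],h))
go([.6155,-.0577,.094],95.2)
```

```text
[ 0.616  -0.0595  0.1714] 0.02010415793495909 95.12944051847697
tip z pct [-0.0488 -0.0372 -0.0329 -0.0306] 2246
key 0.83 3794 c [614.4 -59.5] size [110.1  16. ] ang 4.2 z 0.1453
key_rest 0.75 371 c [577.8 -63.9] size [10.  48.7] ang 5.6 z 0.135
key_rest 0.75 592 c [618.9 -60. ] size [92.9 47.9] ang 5.5 z 0.1252
key_rest 0.75 3296 c [619.1 -60.7] size [118.5  73.7] ang 5.0 z 0.0084
key_bar 0.91 [ 0.6162 -0.0626  0.135 ]
notch 0.97 [ 0.6189 -0.0591  0.125 ]
key_rest 0.73 [ 0.6225 -0.0599  0.    ]
shift [ 1.   0.9 78. ] turn [-0.      0.0001 -0.0003] dist 78.0
```

View pics/w5.png

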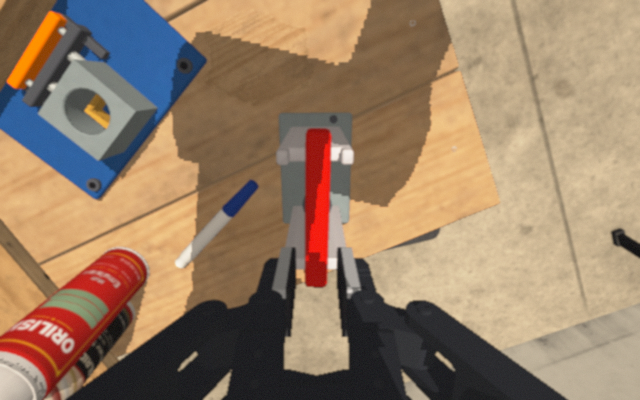

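The key bar's top is at 145 mm, centred at (0.614, -0.0595) and at 4.2°. The rest is centred at about (0.619, -0.060) and at 5.5°. In the picture the bar runs from (130, 318) to (285, 316), straight under the fingers. Grasping with the tips just above the collar.

Emit:
{"fn": "send_rows", "kwargs": {"increments": [[[1.6,0,0],[0,0,0.016],55],[[1.6,0,0],[0,0,0.016],55],[[1.6,0,20],[0,0,0.016],55],[[1.6,0,50],[0,0,0.016],55],[[1.6,0,70],[0,0,0.016],55],[[1.6,0,76],[0,0,0.016],55],[[1.6,0,76],[0,0,0.016],55],[[1.6,0,76],[0,0,0.016],8],[[1.6,0,76],[0,0,0.016],8],[[1.6,0,76],[0,0,0.016],8],[[1.6,0,76],[0,0,0.016],8],[[1.6,0,76],[0,0,0.016],8]], "newtons": 100}}

```text
t: 13.58
eef_pos: [0.616, -0.0583, 0.0974]
orientation: [-0.038, 0.999, -0.0, 0.001]
wrist_force: [-1.2, -0.3, 5.4]
width: 0.0138
grip_force: 100.1
```

Emit:
{"fn": "send_rows", "kwargs": {"increments": [[[0,0,-20],[0,0,0],8],[[0,0,-70],[0,0,0],8],[[0,0,-130],[0,0,0],8],[[0,0,-150],[0,0,0],8],[[0,0,-150],[0,0,0],8]]}}

```text
t: 14.2
eef_pos: [0.616, -0.0583, 0.248]
orientation: [-0.038, 0.999, -0.0, 0.002]
wrist_force: [-0.7, 0.2, -2.7]
width: 0.0136
grip_force: 99.3
```

Run:
```python
from h import *
np.set_printoptions(precision=4,suppress=True)
s=manip.state();print(s['eef_pos'],s['width'],yaw(),s['wrist_force'],s['torque'])
im,d,p=cam('wrist'); P=cloud(d,p); save('w6',im)
L=R.from_quat(s['orientation']).inv().apply(P.reshape(-1,3)-s['eef_pos']).reshape(P.shape)
rgb=im.astype(int); k=(rgb[...,0]>150)&(rgb[...,1]<70)&(rgb[...,2]<70)&(d>0)&(P[...,2]>.2)&(d<.3)
q=L[k]; print('bar',np.percentile(q,[1,50,99],axis=0))
top=q[q[:,2]<np.percentile(q[:,2],30)+.004]
c,sv,vt=np.linalg.svd(q-q.mean(0),full_matrices=False); print('axis',vt[0])
A=np.c_[q[:,0],np.ones(len(q))]
(c2,s2,a2)=cv2.minAreaRect((q[:,:2]*1000).astype(np.float32)); print(c2,s2,a2)
h=q[:,0]; print([ (lo,np.round(q[(h>lo)&(h<lo+.01)][:,2].min(),4),np.round(np.median(q[(h>lo)&(h<lo+.01)][:,2]),4),np.round(np.median(q[(h>lo)&(h<lo+.01)][:,1]),4)) for lo in np.arange(-.06,.06,.01) if ((h>lo)&(h<lo+.01)).sum()>5])
im,d,p=cam('scene')
for r in spotter.trace('key','scene')[:1]:
    print(r['conf'],r['position']); ys,xs=np.where(r['pixels']); print(ys.min(),ys.max(),xs.min(),xs.max())
    r0,c0=int(ys.mean()),int(xs.mean()); save('s6',cv2.resize(im[max(0,r0-70):r0+80,max(0,c0-100):c0+100],None,fx=4,fy=4))
```

```text
[ 0.616  -0.0583  0.248 ] 0.013644402826790015 94.30963989729865 [-0.7408  0.2297 -2.735 ] [ 0.0171 -0.0242  0.0048]
bar [[-0.1678 -0.2454 -0.0493]
 [ 0.0229  0.0001 -0.048 ]
 [ 0.0545  0.0053  0.0445]]
axis [-0.6355 -0.7218  0.2741]
(-82.59306335449219, -98.6123046875) (337.4851989746094, 83.27714538574219) 48.7128791809082
[(np.float64(-0.049999999999999996), np.float64(-0.0492), np.float64(-0.048), np.float64(-0.0021)), (np.float64(-0.039999999999999994), np.float64(-0.0491), np.float64(-0.048), np.float64(0.0005)), (np.float64(-0.029999999999999992), np.float64(-0.0492), np.float64(-0.0481), np.float64(0.0003)), (np.float64(-0.01999999999999999), np.float64(-0.0496), np.float64(-0.0479), np.float64(0.0001)), (np.float64(-0.009999999999999988), np.float64(-0.0493), np.float64(-0.0479), np.float64(0.0001)), (np.float64(1.3877787807814457e-17), np.float64(-0.05), np.float64(-0.048), np.float64(0.0003)), (np.float64(0.010000000000000009), np.float64(-0.0502), np.float64(-0.0481), np.float64(0.0001)), (np.float64(0.020000000000000018), np.float64(-0.0494), np.float64(-0.048), np.float64(0.0001)), (np.float64(0.030000000000000027), np.float64(-0.0496), np.float64(-0.0481), np.float64(0.0001)), (np.float64(0.04000000000000002), np.float64(-0.0496), np.float64(-0.0481), np.float64(0.0001)), (np.float64(0.05000000000000002), np.float64(-0.0499), np.float64(-0.048), np.float64(0.0001))]
0.69 [110.2, 282.8]
91 155 268 297
```

View pics/s6.png

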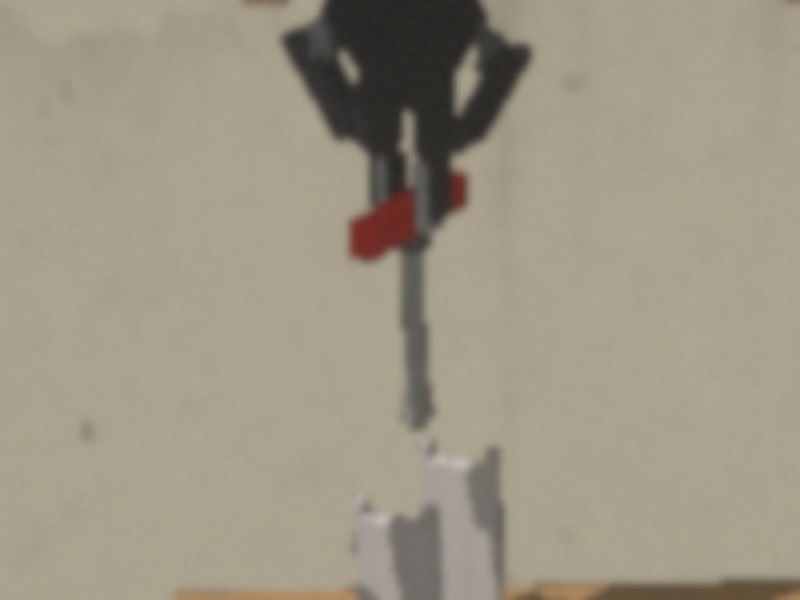

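The key hangs straight: the bar is level, centred in y and parallel to tool x, with its top 48 mm behind the reported TCP, so the foot is at TCP z − 82 mm.

Run:
```python
from h import *
go([.5745,-.2628,.25],51.5)
```

```text
shift [  54.  -201.4   -7.3] turn [-0.0009 -0.0054  0.7472] dist 209.0
```

Emit:
{"fn": "send_rows", "kwargs": {"increments": [[[54,-201,-3],[0,0,0.747],8],[[54,-201,-3],[0,0,0.747],8],[[54,-201,-3],[0,0,0.747],8],[[54,-201,-3],[0,0,0.747],8],[[54,-201,-3],[0,0,0.747],8],[[54,-201,-3],[0,0,0.747],8],[[54,-201,-3],[0,0,0.747],8]]}}

```text
t: 15.22
eef_pos: [0.5763, -0.2612, 0.248]
orientation: [0.328, 0.945, 0.0, -0.001]
wrist_force: [-0.1, -0.6, -2.6]
width: 0.0136
grip_force: 99.3
```

Run:
```python
from h import *
np.set_printoptions(precision=4,suppress=True)
s=manip.state();print(s['eef_pos'],yaw(),s['orientation'])
im,d,p=cam('wrist'); P=cloud(d,p); save('w7',im)
for r in spotter.trace('fixture','wrist')[:1]: rect(P,d,r['pixels'],.003,.016,'f');rect(P,d,r['pixels'],.048,.053,'h')
for t in ('key',):
  for q in spotter.pinpoint(t,'wrist')[:1]: print(t,q)
for t,h in (('well_top',.052),('screw_mouth',.028)):
  for q in spotter.pinpoint(t,'wrist')[:1]: print(t,q['conf'],atz(p,q['position'],h))
# key lower end: points belonging to shank
L=R.from_quat(s['orientation']).inv().apply(P.reshape(-1,3)-s['eef_pos']).reshape(P.shape)
k=(abs(L[...,0])<.02)&(abs(L[...,1])<.02)&(L[...,2]>-.02)&(L[...,2]<.09)&(d>0)
q=L[k];print(len(q))
for z in np.arange(-.02,.09,.01):
    m=(q[:,2]>z)&(q[:,2]<z+.01)
    if m.sum()>5: print(z.round(3),m.sum(),q[m].min(0),q[m].max(0))
go([.5745,-.2628,.25],51.5)
```

```text
[ 0.5763 -0.2612  0.248 ] 51.672880054212406 [ 0.3283  0.9446  0.0003 -0.0007]
f 11159 c [ 532.7 -312.9] size [205.2 193. ] ang 51.7 z 0.0105
h 927 c [ 561.9 -294.6] size [143.7  75.8] ang 69.9 z 0.0522
key {'position': [192.5, 313.1], 'conf': 0.56}
well_top 0.89 [ 0.5802 -0.261   0.052 ]
screw_mouth 0.65 [ 0.5691 -0.2629  0.028 ]
0
shift [ 1.1 -2.  -0.9] turn [0.0001 0.0003 0.0016] dist 2.0
```

View pics/w7.png

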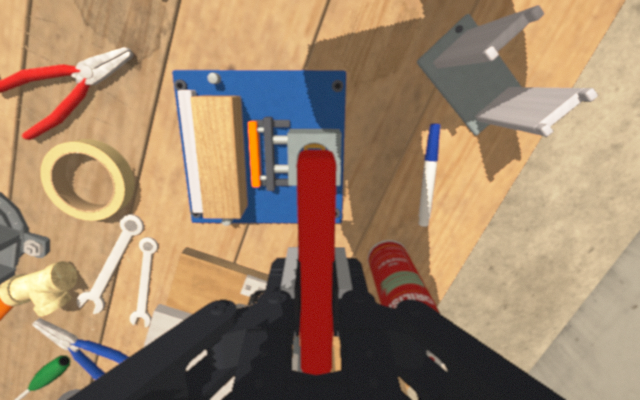

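The wrist view shows the bar over the housing, with the well mouth just visible past its end at (148, 318). The block sits against the fence side. Fixture estimates agree to about 1 mm, so I'm descending into the well.

Emit:
{"fn": "send_rows", "kwargs": {"increments": [[[1,-2,0],[0,0,0],8],[[1,-2,50],[0,0,0],8],[[1,-2,100],[0,0,0],8],[[1,-2,122],[0,0,0],8],[[1,-2,130],[0,0,0],8],[[1,-2,130],[0,0,0],8],[[1,-2,130],[0,0,0],8]]}}

```text
t: 16.35
eef_pos: [0.5756, -0.2643, 0.1209]
orientation: [0.33, 0.944, -0.0, 0.002]
wrist_force: [0.0, -0.3, -1.6]
width: 0.0136
grip_force: 99.3
```

Run:
```python
from h import *
np.set_printoptions(precision=4,suppress=True)
s=manip.state();print(s['eef_pos'],yaw(),s['wrist_force'],s['torque'])
im,d,p=cam('wrist'); P=cloud(d,p)
L=R.from_quat(s['orientation']).inv().apply(P.reshape(-1,3)-s['eef_pos']).reshape(P.shape)
rgb=im.astype(int); k=(rgb[...,0]>120)&(rgb[...,1]<80)&(rgb[...,2]<80)&(abs(L[...,2]+.048)<.006)&(abs(L[...,1])<.02)
print('bar x max',np.sort(L[k][:,0])[[-20,-5,-1]])
go([.5743,-.2627,.096],51.5)
```

```text
[ 0.5756 -0.2643  0.1209] 51.508297558745795 [ 0.0176 -0.3287 -1.6434] [ 0.0058  0.0107 -0.0421]
bar x max [0.0566 0.0567 0.0569]
shift [ 2.1  0.4 25. ] turn [0.0007 0.0034 0.0001] dist 25.0
```

Emit:
{"fn": "send_rows", "kwargs": {"increments": [[[1.5,0.3,0],[0,0,0],8],[[1.5,0.3,6],[0,0,0],8],[[1.5,0.3,11],[0,0,0],8],[[1.5,0.3,15],[0,0,0],8],[[1.5,0.3,18],[0,0,0],8],[[1.5,0.3,18],[0,0,0],8]]}}

```text
t: 17.15
eef_pos: [0.573, -0.2623, 0.1003]
orientation: [0.33, 0.944, 0.0, -0.0]
wrist_force: [-0.4, 0.7, -2.2]
width: 0.0133
grip_force: 103.3
```

Emit:
{"fn": "send_rows", "kwargs": {"increments": [[[0,0,3],[0,0,0],8],[[0,0,5],[0,0,0],8],[[0,0,5],[0,0,0],8],[[0,0,5],[0,0,0],8]]}}

```text
t: 17.65
eef_pos: [0.5733, -0.2624, 0.0959]
orientation: [0.33, 0.944, -0.0, 0.0]
wrist_force: [1.2, -0.5, -2.1]
width: 0.0137
grip_force: 103.5
```

The foot is in the socket, about 14 mm below its mouth, with no lateral force. Turning clockwise, with a correction for the key's 1.5 mm offset in the grip.

Emit:
{"fn": "send_rows", "kwargs": {"increments": [[[0,-0.2,0],[0,0,0.13],8],[[0,-0.4,0],[0,0,0.26],8],[[0.1,-0.6,0],[0,0,0.39],8],[[0.2,-0.7,0],[0,0,0.52],8],[[0.3,-0.9,0],[0,0,0.65],8],[[0.4,-1.0,0],[0,0,0.78],8],[[0.6,-1.2,0],[0,0,0.91],8],[[0.7,-1.3,0],[0,0,1.04],8],[[0.8,-1.4,0],[0,0,1.13],8],[[0.9,-1.4,0],[0,0,1.2],8],[[0.9,-1.4,0],[0,0,1.2],8]], "newtons": 120}}

```text
t: 19.02
eef_pos: [0.5741, -0.264, 0.0994]
orientation: [0.805, 0.593, 0.001, 0.003]
wrist_force: [-1.1, -0.5, 9.0]
width: 0.0121
grip_force: 130.2
```

Run:
```python
from h import *
s=manip.state();print(s['eef_pos'],yaw(),s['wrist_force'],s['torque'],s['width'])
```

```text
[ 0.57414772 -0.26404838  0.0993988 ] -17.256510903251158 [-1.07277319 -0.54382459  8.95222731] [0.15384748 0.08564729 0.32832075] 0.012064764252070832
```

```bash
cat > m.py <<'E'
from h import *
np.set_printoptions(precision=4,suppress=True)
s=manip.state();print(s['eef_pos'],yaw(),s['wrist_force'],s['torque'],s['width'])
im,d,p=cam('wrist'); P=cloud(d,p)
L=R.from_quat(s['orientation']).inv().apply(P.reshape(-1,3)-s['eef_pos']).reshape(P.shape)
rgb=im.astype(int); k=(rgb[...,0]>110)&(rgb[...,1]<80)&(rgb[...,2]<80)&(d>0)&(L[...,2]<-.03)&(L[...,2]>-.065)&(abs(L[...,1])<.05)&(abs(L[...,0])<.07)
q=L[k]; h=q[:,0]; print('xmax',np.sort(h)[-5])
for lo in np.arange(-.06,.06,.02):
    m=(h>lo)&(h<lo+.02)
    if m.sum()>5: print(round(lo,3),m.sum(),'z',np.median(q[m][:,2]),'y',np.percentile(q[m][:,1],[3,97]))
rect(L+0,d,k,-.06,-.03,'bar in tool')
a=np.radians(51.5); ex=np.array([np.sin(a),-np.cos(a)]); ey=np.array([np.cos(a),np.sin(a)])
def pad(im,P,n,org):
    g=P[...,:2]-org; F=np.stack([g@ex,g@ey],-1)*1000; rgb=im.astype(int)
    o=(rgb[...,0]>140)&(rgb[...,1]>60)&(rgb[...,1]<180)&(rgb[...,2]<80)&(rgb[...,0]>rgb[...,1]*1.4)&(abs(P[...,2]-.0278)<.004)&(abs(F[...,0])<45)&(abs(F[...,1])<50)
    if o.sum()>10: print(n,'pad y',np.percentile(F[o][:,1],[2,50,98]),o.sum())
    b=(abs(P[...,2]-.0553)<.0025)&(abs(F[...,0])<90)&(F[...,1]<-10)&(F[...,1]>-80)
    if b.sum()>50: 
        print(n,'block',cv2.minAreaRect(F[b].astype(np.float32)),b.sum())
pad(im,P,'wrist',np.array([.533,-.3131]))
if __import__('sys').argv[1:]:
    save(__import__('sys').argv[1],im)
im,d,p=cam('top'); P=cloud(d,p); pad(im,P,'top',np.array([.5348,-.3128]))
E
python3 m.py w8
```

```text
[ 0.5741 -0.264   0.0994] -17.256510903251158 [-1.0728 -0.5438  8.9522] [0.1538 0.0856 0.3283] 0.012064764252070832
xmax 0.03932557130294618
-0.06 678 z -0.03358775790342761 y [-0.0065  0.0072]
-0.04 802 z -0.03701782386445841 y [-0.0068  0.0069]
-0.02 893 z -0.040712524979423896 y [-0.006   0.0061]
0.0 1131 z -0.04408869830714595 y [-0.0067  0.007 ]
0.02 1875 z -0.046254433727491294 y [-0.007   0.0073]
bar in tool 5634 c [-14.9  -5.9] size [108.7  27.5] ang 0.2 z -0.0418
wrist pad y [-29.0857 -22.6011 -18.4896] 486
wrist block ((0.36087799072265625, -50.948760986328125), (44.749446868896484, 139.61866760253906), 89.2747802734375) 1492
top block ((0.8044509887695312, -58.19504165649414), (139.412109375, 32.9393196105957), 0.06277616322040558) 753
```

View pics/w8.png

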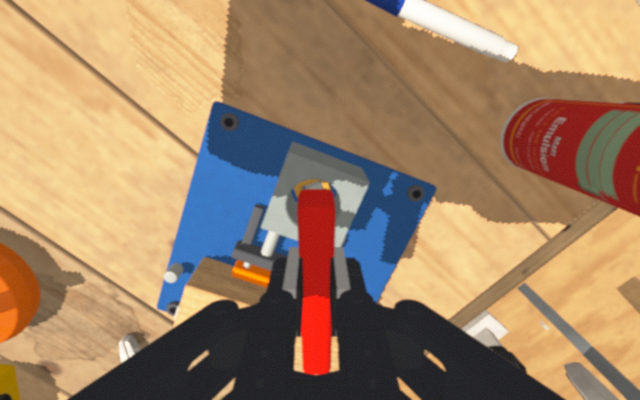

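The bar leaned about 0.17 rad along its length and slid about 16 mm in the grip; the strong squeeze pushed it down onto the base plate. The pad has moved 16 mm, so the screw is near 0.83 and stays there. I'll let go, measure, and regrip with less force.

Emit:
{"fn": "send_rows", "kwargs": {"increments": [[[0,0,0],[0,0,0],16],[[0,0,0],[0,0,0],22],[[0,0,0],[0,0,0],35],[[0,0,0],[0,0,0],35],[[0,0,0],[0,0,0],35]], "newtons": 60}}

```text
t: 19.75
eef_pos: [0.5714, -0.2629, 0.0955]
orientation: [0.805, 0.593, -0.0, -0.0]
wrist_force: [0.6, 0.5, -0.7]
width: 0.0351
grip_force: 0.1
```

```bash
sed -i 's/abs(L\[...,0\])<.07/abs(L[...,0])<.09/; s/L\[...,2\]<-.03)/L[...,2]<-.015)/; s/np.arange(-.06,.06,.02)/np.arange(-.08,.07,.02)/' m.py; python3 m.py
```

```text
[ 0.5714 -0.2629  0.0955] -17.245698330899753 [ 0.6405  0.4939 -0.6908] [-0.0233  0.0287 -0.0472] 0.03511709118664784
xmax 0.02044591822377841
-0.08 321 z -0.027894223023304025 y [0.0058 0.0222]
-0.06 704 z -0.03316474638915931 y [0.0008 0.0178]
-0.04 913 z -0.040070094275778456 y [-0.005   0.0126]
-0.02 1212 z -0.04722673807830172 y [-0.011  0.007]
0.0 2078 z -0.05193045764285294 y [-0.016   0.0012]
0.02 24 z -0.04098952569576452 y [-0.0074 -0.0035]
bar in tool 4724 c [-21.7   1.5] size [31.3 86.1] ang 62.3 z -0.0461
wrist pad y [-29.9318 -24.3718 -19.195 ] 162
wrist block ((0.63055419921875, -51.56756591796875), (139.52944946289062, 46.41501998901367), 0.05485988408327103) 2809
top block ((0.5246658325195312, -57.984161376953125), (33.103084564208984, 139.528076171875), 89.9255142211914) 758
```

```bash
cat > kp.py <<'E'
from h import *
import sys
np.set_printoptions(precision=4,suppress=True)
s=manip.state(); Rt=R.from_quat(s['orientation'])
im,d,p=cam('wrist'); P=cloud(d,p)
rgb=im.astype(int); k=(rgb[...,0]>90)&(rgb[...,1]<80)&(rgb[...,2]<80)&(rgb[...,0]>2*rgb[...,1])&(d>0)&(np.linalg.norm(P-(s['eef_pos']+[0,0,.04]),axis=-1)<.12)&(P[...,2]>.1)
n,lab,st,_=cv2.connectedComponentsWithStats(k.astype(np.uint8)); 
q=P[k]; rng=np.random.default_rng(0); best=None
for _ in range(800):
    a,b,c=q[rng.choice(len(q),3,False)]; nn=np.cross(b-a,c-a); l=np.linalg.norm(nn)
    if l<1e-6: continue
    nn/=l
    if abs(nn[2])<.8: continue
    m=abs((q-a)@nn)<.0012
    if best is None or m.sum()>best.sum(): best=m
t=q[best]; c0=t.mean(0); _,_,vt=np.linalg.svd(t-c0,full_matrices=False); nz=vt[2]*np.sign(vt[2][2])
u=vt[0]; v=vt[1]; ab=np.stack([(t-c0)@u,(t-c0)@v],1)
(c,sz,a)=cv2.minAreaRect((ab*1000).astype(np.float32)); c=np.array(c)/1000
if sz[0]<sz[1]: a+=90; sz=sz[::-1]
ax=u*np.cos(np.radians(a))+v*np.sin(np.radians(a)); tc=c0+u*c[0]+v*c[1]
tx=Rt.as_matrix()[:,0]; ax*=np.sign(ax@tx)
# near (camera side, +x) end is always visible: centre = end - 55 mm
e=np.percentile((t-c0)@ax,99.7); vm=np.cross(nz,ax); mid=(np.percentile((t-c0)@vm,1)+np.percentile((t-c0)@vm,99))/2
tc2=c0+ax*(e-.055)+vm*mid
print('n',len(t),'size',np.round(sz,1),'axis',ax,'normal',nz,'yaw',np.degrees(np.arctan2(ax[1],ax[0])).round(1))
print('tilt',np.arccos(nz[2]).round(3),'topc rect',tc,'topc end',tc2,'foot',tc-.13*nz,tc2-.13*nz)
I=Rt.inv(); print('in tool: axis',I.apply(ax),'normal',I.apply(nz),'topc',I.apply(tc2-s['eef_pos']))
print('eef',s['eef_pos'],yaw())
if sys.argv[1:]: save(sys.argv[1],im)
E
python3 kp.py w9
```

```text
n 3206 size [96.8 28.4] axis [-0.1391  0.9412  0.3079] normal [-0.0441 -0.3165  0.9476] yaw 98.4
tilt 0.325 topc rect [ 0.5652 -0.2906  0.137 ] topc end [ 0.5671 -0.2989  0.1343] foot [ 0.5709 -0.2495  0.0138] [ 0.5728 -0.2577  0.0112]
in tool: axis [ 0.8576 -0.412  -0.3077] normal [-0.3153  0.0513 -0.9476] topc [-0.0357  0.0064 -0.0387]
eef [ 0.5715 -0.2629  0.0956] -17.249333225333885
```

View pics/w9.png

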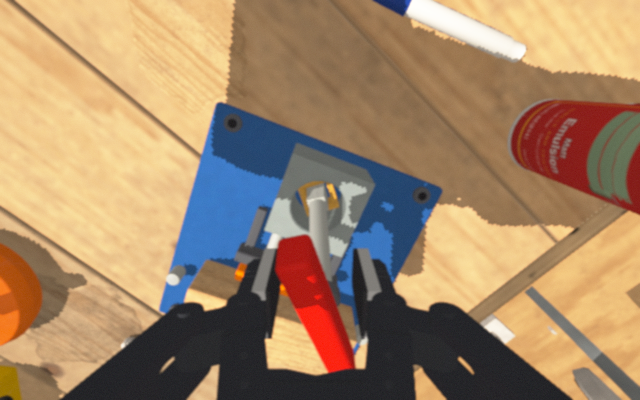

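The key leans about 0.29 rad toward the hand, with its foot still in the socket at (195, 320). The bar runs from (245, 293) to (370, 340). I'll tilt the tool to match, grip the bar at its centre, then stand it up about the foot.

```bash
cat >> h.py <<'E'
def to(Rm,pos):
    s=manip.state(); r=R.from_quat(s['orientation'])
    print('shift',np.round(r.inv().apply(np.array(pos)-s['eef_pos'])*1000,1),'turn',np.round((r.inv()*R.from_matrix(Rm)).as_rotvec(),3))
def frame(n,ax):
    z=-np.array(n)/np.linalg.norm(n); x=np.array(ax)-z*np.dot(ax,z); x/=np.linalg.norm(x); return np.stack([x,np.cross(z,x),z],1)
E
python3 - <<'E'
from h import *
s=manip.state(); Rt=R.from_quat(s['orientation'])
tc=np.array([.5671,-.2989,.1343]); foot=np.array([.5733,-.2622,.011]); n=tc-foot; n/=np.linalg.norm(n)
ax=Rt.apply([1,-.27,-.3]); F=frame(n,ax); print(n,Rt.inv().apply(n),Rt.inv().apply(tc-s['eef_pos']))
to(F,tc+F[:,2]*.048)
E
```

```text
[-0.04813842 -0.28494837  0.95733334] [-0.28637184  0.0381303  -0.95735952] [-0.0356507   0.00641487 -0.03865261]
shift [-21.9   4.6   7.3] turn [ 0.001  0.294 -0.257]
```

Emit:
{"fn": "send_rows", "kwargs": {"increments": [[[0,0,0],[0,0,0],60],[[0,0,0],[0,0,0],60],[[-8,1.5,2],[0,0.1,-0.09],60],[[-15,3,4],[0,0.2,-0.17],60],[[-22,4.6,7.3],[0,0.294,-0.257],60],[[-22,4.6,7.3],[0,0.294,-0.257],60],[[-22,4.6,7.3],[0,0.294,-0.257],60]]}}

```text
t: 20.78
eef_pos: [0.5695, -0.2851, 0.0885]
orientation: [0.715, 0.684, 0.117, -0.087]
wrist_force: [-0.7, 0.4, -0.5]
width: 0.0599
grip_force: 0.0
```

```bash
python3 kp.py; python3 -c "
from h import *
s=manip.state();print(s['wrist_force'],s['width'],s['t'],s['qpos'])"
```

```text
n 5996 size [107.1  15.2] axis [-0.0522  0.9384  0.3416] normal [-0.1227 -0.3455  0.9304] yaw 93.2
tilt 0.375 topc rect [ 0.5551 -0.3006  0.1326] topc end [ 0.5552 -0.3027  0.1318] foot [ 0.5711 -0.2557  0.0116] [ 0.5712 -0.2578  0.0109]
in tool: axis [ 0.9943 -0.0855 -0.0629] normal [-0.0691 -0.0716 -0.995 ] topc [-0.005  -0.0118 -0.0472]
eef [ 0.5695 -0.2851  0.0885] -2.7418353195744967
[ 0.11039292  0.77924595 -0.18197449] 0.059926249457956854 20.825 [-0.65484469  0.36676655  1.71865242  0.27655278  1.20840218 -0.73077875]
```

Run:
```python
from h import *
tc=np.array([.5552,-.3022,.132]); F=frame([-.1227,-.3455,.9304],[-.0522,.9384,.3416]); to(F,tc+F[:,2]*.047)
```

```text
shift [-1.7 -8.6 -0.3] turn [-0.074  0.066 -0.082]
```

Emit:
{"fn": "send_rows", "kwargs": {"increments": [[[-1.7,-8.6,-0.3],[-0.074,0.066,-0.082],55],[[-1.7,-8.6,-0.3],[-0.074,0.066,-0.082],55],[[-1.7,-8.6,-0.3],[-0.074,0.066,-0.082],55],[[-1.7,-8.6,-0.3],[-0.074,0.066,-0.082],8],[[-1.7,-8.6,-0.3],[-0.074,0.066,-0.082],8],[[-1.7,-8.6,-0.3],[-0.074,0.066,-0.082],8],[[-1.7,-8.6,-0.3],[-0.074,0.066,-0.082],8],[[-1.7,-8.6,-0.3],[-0.074,0.066,-0.082],8]], "newtons": 50}}

```text
t: 21.82
eef_pos: [0.5615, -0.2866, 0.0883]
orientation: [0.684, 0.705, 0.17, -0.077]
wrist_force: [2.7, 0.6, -0.2]
width: 0.0149
grip_force: 50.4
```

```bash
python3 kp.py
python3 - <<'E'
from h import *
s=manip.state();print(s['wrist_force'],s['torque'],s['width'],s['t'])
F=frame([0,0,1],[-.0522,.9384,0]); to(F,[.5735,-.2623,.011+.130-.047])
E
```

```text
n 6589 size [108.2  15.2] axis [-0.048   0.9377  0.344 ] normal [-0.1472 -0.3473  0.9261] yaw 92.9
tilt 0.387 topc rect [ 0.5558 -0.3018  0.1321] topc end [ 0.5558 -0.3032  0.1316] foot [ 0.575  -0.2566  0.0117] [ 0.575  -0.2581  0.0112]
in tool: axis [ 1.      0.0046 -0.0015] normal [-0.0014 -0.024  -0.9997] topc [-0.0005  0.0001 -0.0467]
eef [ 0.5615 -0.2866  0.0883] 0.3740515862584233
[2.79274381 0.90079545 0.65893368] [ 0.04145039 -0.65872379 -0.22619336] 0.01466388536448121 21.875
shift [24.1 12.9  4.6] turn [ 0.142 -0.349 -0.025]
```

Emit:
{"fn": "send_rows", "kwargs": {"increments": [[[6,3.2,-0.8],[0.035,-0.087,-0.006],8],[[12.3,6.4,-0.4],[0.07,-0.175,-0.012],8],[[18.6,9.6,1],[0.106,-0.262,-0.02],8],[[24.8,12.9,2.7],[0.142,-0.349,-0.025],8],[[24.8,12.9,2.7],[0.142,-0.349,-0.025],8],[[24.8,12.9,2.7],[0.142,-0.349,-0.025],8]]}}

```text
t: 22.62
eef_pos: [0.5719, -0.2623, 0.095]
orientation: [0.687, 0.727, -0.001, -0.001]
wrist_force: [0.2, -0.1, -2.7]
width: 0.0148
grip_force: 49.9
```

```bash
python3 kp.py
python3 - <<'E'
from h import *
s=manip.state();print(s['wrist_force'],s['torque'],s['width'],s['t'])
go([.5735,-.2623,.096],yaw())
E
```

```text
n 6626 size [107.9  15.3] axis [-0.0517  0.9987  0.0028] normal [ 0.0008 -0.0028  1.    ] yaw 93.0
tilt 0.003 topc rect [ 0.572  -0.2613  0.1419] topc end [ 0.5721 -0.2629  0.1419] foot [ 0.5719 -0.2609  0.0119] [ 0.572  -0.2625  0.0119]
in tool: axis [ 1.      0.0048 -0.0019] normal [-0.0019 -0.002  -1.    ] topc [-0.0005  0.0001 -0.0468]
eef [ 0.5719 -0.2623  0.095 ] 3.17893055945484
[ 0.6041628  -0.52325846 -2.14807039] [ 0.01861451  0.02165849 -0.00258444] 0.014853450964151502 22.675
shift [ 0.4  1.8 -1. ] turn [-0.0026 -0.0009 -0.    ] dist 2.0
```

Upright and centred. Turning on, with a moderate grip.

Emit:
{"fn": "send_rows", "kwargs": {"increments": [[[0.2,1,-1],[0,0,0.12],8],[[0.2,1,-1],[0,0,0.24],8],[[0.2,1,-1],[0,0,0.34],8],[[0.2,1,-1],[0,0,0.42],8],[[0.2,1,-1],[0,0,0.5],8],[[0.2,1,-1],[0,0,0.57],8],[[0.2,1,-1],[0,0,0.57],8]], "newtons": 60}}

```text
t: 23.55
eef_pos: [0.5722, -0.2623, 0.0958]
orientation: [0.864, 0.504, -0.001, -0.002]
wrist_force: [-1.5, 2.3, -2.0]
width: 0.0147
grip_force: 62.6
```

```bash
python3 kp.py; python3 m.py|grep -E "pad|block|e-|\["
```

```text
n 6584 size [108.5  15.2] axis [0.494  0.8695 0.0066] normal [-0.0077 -0.0032  1.    ] yaw 60.4
tilt 0.008 topc rect [ 0.5728 -0.2615  0.1426] topc end [ 0.5722 -0.2629  0.1426] foot [ 0.5738 -0.2611  0.0126] [ 0.5732 -0.2624  0.0126]
in tool: axis [ 1.      0.0019 -0.0068] normal [-0.0068 -0.0092 -0.9999] topc [-0.0005  0.     -0.0468]
eef [ 0.5722 -0.2623  0.0958] -29.450767640323193
[ 0.5723 -0.2623  0.0959] -29.450767640323193 [-0.7125  1.4049 -2.4496] [0.5834 0.3354 0.147 ] 0.014498901910823354
-0.06 551 z -0.04639357866478514 y [-0.0062  0.0072]
-0.04 1045 z -0.04647943382548879 y [-0.0068  0.0074]
-0.02 1237 z -0.04666446530373132 y [-0.0071  0.0072]
0.0 1401 z -0.046831799835640515 y [-0.0069  0.0072]
0.02 1619 z -0.04694804867794417 y [-0.0071  0.0073]
0.04 1730 z -0.04673587036254934 y [-0.007   0.0072]
bar in tool 7571 c [ 1.2 -6.2] size [109.3  29.3] ang 0.9 z -0.0467
wrist pad y [-28.6511 -22.2954 -18.9664] 104
wrist block ((17.443572998046875, -54.336769104003906), (40.57254409790039, 45.39137268066406), 10.274588584899902) 529
top block ((0.44373321533203125, -57.260032653808594), (139.54879760742188, 35.7584228515625), 0.28938567638397217) 837
```

Emit:
{"fn": "send_rows", "kwargs": {"increments": [[[0,0,0],[0,0,0.07],8],[[0,0,0],[0,0,0.14],8],[[0,0,0],[0,0,0.2],8],[[0,0,0],[0,0,0.2],8]]}}

```text
t: 24.2
eef_pos: [0.5726, -0.2618, 0.0959]
orientation: [0.909, 0.416, -0.001, -0.001]
wrist_force: [-1.3, 2.5, -3.2]
width: 0.0145
grip_force: 62.4
```

```bash
python3 kp.py
python3 - <<'E'
from h import *
s=manip.state();print(s['wrist_force'],s['torque'],s['width'],s['t'],yaw())
E
```

```text
n 6593 size [108.8  15.3] axis [0.6499 0.76   0.0019] normal [ 0.0009 -0.0033  1.    ] yaw 49.5
tilt 0.003 topc rect [ 0.5735 -0.2612  0.1426] topc end [ 0.5726 -0.2622  0.1426] foot [ 0.5734 -0.2608  0.0126] [ 0.5725 -0.2617  0.0126]
in tool: axis [ 1.     -0.0051 -0.0039] normal [-0.0039 -0.0001 -1.    ] topc [-0.0004  0.0001 -0.0467]
eef [ 0.5726 -0.2618  0.0959] -40.807904298100894
[-2.09801991  1.9875137  -5.08478495] [0.56330516 0.56681526 0.27046318] 0.01467573671233163 24.25 -40.807904298100894
```

Emit:
{"fn": "send_rows", "kwargs": {"increments": [[[0,0,0],[0,0,0.04],8],[[0,0,0],[0,0,0.08],8],[[0,0,0],[0,0,0.08],8],[[0,0,0],[0,0,0.08],8]]}}

```text
t: 24.75
eef_pos: [0.5728, -0.2617, 0.096]
orientation: [0.925, 0.379, -0.001, -0.001]
wrist_force: [-3.4, 1.7, -5.8]
width: 0.0147
grip_force: 62.1
```

```bash
python3 kp.py;  python3 - <<'E'
from h import *
s=manip.state();print(s['wrist_force'],s['torque'],s['width'],s['t'],yaw())
E
```

```text
n 6535 size [107.4  15.3] axis [0.712  0.7021 0.0013] normal [-0.0014 -0.0005  1.    ] yaw 44.6
tilt 0.001 topc rect [ 0.5739 -0.2607  0.1427] topc end [ 0.5726 -0.2621  0.1427] foot [ 0.5741 -0.2607  0.0127] [ 0.5728 -0.262   0.0127]
in tool: axis [ 1.     -0.0001 -0.0034] normal [-0.0034 -0.0031 -1.    ] topc [-0.0005 -0.     -0.0467]
eef [ 0.5728 -0.2617  0.096 ] -45.42702897710693
[-2.69094073  3.1870268  -5.42735064] [0.63869375 0.7595061  0.26651421] 0.01440314398517595 24.8 -45.42702897710693
```

```bash
cat > jp.py <<'E'
from h import *
a=np.radians(51.5); ex=np.array([np.sin(a),-np.cos(a)]); ey=np.array([np.cos(a),np.sin(a)])
im,d,p=cam('wrist'); P=cloud(d,p)
g=P[...,:2]-np.array([.533,-.3131]); F=np.stack([g@ex,g@ey],-1)*1000
for x0 in range(-45,45,6):
    out=[]
    for y in range(-60,38,2):
        m=(F[...,0]>x0)&(F[...,0]<x0+6)&(F[...,1]>y)&(F[...,1]<y+2)&(d>0)&(P[...,2]<.07)
        out.append('%d'%round(np.median(P[m][:,2])*1000)+('o' if np.median(im[m][:,0].astype(int)-im[m][:,2])>90 else '') if m.sum()>1 else '.')
    print(x0,' '.join(out))
E
python3 jp.py
```

```text
-45 . . . . . . . . . . . . . . . . . . . . . . . . . . . . . . . . . . 10 11 11 18 12 14 18 18 11 17 14 14 10 13 11
-39 55o 56o 56o 56o 56o 55o 55o 56 56 . . . . . . . . . . . . . . . . . . . . . . . . . . . 18 18 19 19 19 18 18 18 19 18 19 17 10
-33 56o 55o 56o 56o 56o 55o 55o 55o 55o 56o 56o 55o . . . . . . . . . . . . . . . . . . . . . . . . . . . . . . . . . . . 52 52
-27 . . . . . . . . . . 55o 55o 55o 56o 55o . . . . . . . . . . . . . . . . . . . . . . . . . . . . . . . . . 53
-21 . . . . . . . . . . . . . . . . . . . . . . . . . . . . . . . . . . . . . . . . . . . . . . . . .
-15 . . . . . . . . . . . . . . . . . . . . . . . . . . . . . . . . . . . . . . . . . . . . . . . . .
-9 . . . . . . . . . . . . . . . . . . . . . . . . . . . . . . . . . . . . . . . . . . . . . . . . .
-3 55o 56o 56o 56o 55o 55o 55o 56o 56o 55o 55o 55o 56o . . . . . . . . . . . . . . . . . . . . . . . . . . . . . . . . . . . .
3 55o . 56o 55o 56o 55o 55o 56o . . . . . . . . . . . . . . . . . . . . . . . . . . . . . . . . . . . . . . . . .
9 . . . . . . . . . . . . . . . . . . . . . . . . . . . . . . . . . . . . 11 . . 24 24 . . . . . . 52 52
15 . . . . . . . . . . . . . . . . . . . . . . . . . . . . . . . . . . 24 25 25 24 25 25 25 . . . . . . 52 52
21 . . . . . . . . . . . . . . . . . . . . . . . . . . . . . . 10 10 10 10 11 11 11 23 23 22 . . . . . . . 52 52
27 . . . . . . . . . . . . . . . . . . . . . . . . 29 29 24 16 11 10 10 10 11 11 10 11 11 18 18 18 . . . . . 19 . 52 52
33 . . . . . . . . . . . . . . . 29 28o 29o 28o 28o 26o . 28 29 29 29 28 23 18 18 19 18 18 19 19 18 18 19 18 18 18 18 18 18 19 19 18 17 11
39 . . . . . . . . . . . . . . 33 27 11 . . 25o . . 29 29 29 29 24 21 11 11 11 11 12 11 11 11 11 11 11 11 11 10 11 11 11 11 10 11 11
```

Emit:
{"fn": "send_rows", "kwargs": {"increments": [[[0,0,0],[0,0,0.05],8],[[0,0,0],[0,0,0.05],8],[[0,0,0],[0,0,0.05],8]]}}

```text
t: 25.22
eef_pos: [0.573, -0.2617, 0.0961]
orientation: [0.934, 0.356, -0.001, -0.001]
wrist_force: [-2.7, 2.4, -7.4]
width: 0.0143
grip_force: 61.9
```

```bash
python3 kp.py;  python3 - <<'E'
from h import *
for i in range(3):
  s=manip.state();print(s['wrist_force'],s['torque'],s['width'],s['t'],yaw(),np.round(s['effort'],3)); vision.read_camera('wrist')
E
python3 jp.py | grep -E "^(27|33|39)"
```

```text
n 6585 size [108.2  15.2] axis [ 0.7447  0.6674 -0.001 ] normal [-0.0044  0.0064  1.    ] yaw 41.9
tilt 0.008 topc rect [ 0.574  -0.2608  0.1427] topc end [ 0.5728 -0.2619  0.1427] foot [ 0.5746 -0.2616  0.0127] [ 0.5734 -0.2628  0.0127]
in tool: axis [ 1.     -0.0027 -0.001 ] normal [-0.001  -0.0097 -1.    ] topc [-0.0003 -0.0001 -0.0467]
eef [ 0.573  -0.2617  0.0961] -48.303137160014145
[-2.70106503  3.49153133 -7.56002707] [0.7081251  0.86859704 0.23539009] 0.014109123755504705 25.275 -48.303137160014145 [ -0.975 -54.526 -40.604  -0.316  -1.776   0.22 ]
[-2.91688106  2.7119459  -8.49503305] [0.79720203 0.91855085 0.16111956] 0.014825072529809741 25.325 -48.31185204115123 [ -0.986 -54.724 -40.794  -0.32   -1.805   0.22 ]
[-2.47418693  3.37263572 -7.4910723 ] [0.75247815 0.93458714 0.23635976] 0.014449762041023554 25.375 -48.317433495010725 [ -0.993 -54.92  -40.982  -0.322  -1.833   0.222]
27 . . . . . . . . . . . . . . . . 28o 28o 29o 28o 25o . 28 29 29 29 25 19 10 11 11 10 10 11 11 10 11 18 13 17 18 15 14 17 18 16 18 16 52
33 . . . . . . . . . . . . . . 35 33 28o 29o 29o 28o 25o . 29 29 29 28 27 20 18 18 19 19 18 18 19 19 18 19 18 19 18 18 18 18 18 18 19 16 11
39 . . . . . . . . . . . . . . 34 30 12 . . 25o . . 28 29 29 29 24 18 11 11 11 11 11 11 11 11 11 11 10 11 11 11 11 11 11 11 11 11 11
```

```bash
cat > gap.py <<'E'
from h import *
a=np.radians(51.5); ex=np.array([np.sin(a),-np.cos(a)]); ey=np.array([np.cos(a),np.sin(a)])
im,d,p=cam('wrist'); P=cloud(d,p)
g=P[...,:2]-np.array([.533,-.3131]); F=np.stack([g@ex,g@ey],-1)*1000; rgb=im.astype(int)
for lo,hi in ((-40,-25),(25,33),(33,40)):
    b=(F[...,0]>lo)&(F[...,0]<hi)&(abs(P[...,2]-.0285)<.0025)&(d>0)
    o=b&(rgb[...,0]-rgb[...,2]>80)&(F[...,1]<-2); c=b&(abs(rgb[...,0]-rgb[...,2])<40)&(F[...,1]<12)&(F[...,1]>-25)
    if o.sum()>9 and c.sum()>9: print(lo,'pad',np.percentile(F[o][:,1],[3,97]).round(1),'carriage',np.percentile(F[c][:,1],[3,97]).round(1),o.sum(),c.sum())
E
python3 gap.py
```

```text
25 pad [-27.9 -19.2] carriage [-14.5  -5.5] 39 63
33 pad [-29.6 -19.1] carriage [-14.6  -5.6] 84 94
```

Run:
```python
import cv2,numpy as np
im=cv2.imread('pics/well.png').astype(int)[...,::-1]
for r in (85,240,440): print(r,[(c,*np.round(im[r-6:r+7,c].mean(0)).astype(int)) for c in range(20,150,5)])
```

```text
85 [(20, np.int64(255), np.int64(155), np.int64(0)), (25, np.int64(255), np.int64(156), np.int64(0)), (30, np.int64(255), np.int64(154), np.int64(0)), (35, np.int64(255), np.int64(146), np.int64(8)), (40, np.int64(250), np.int64(128), np.int64(46)), (45, np.int64(188), np.int64(108), np.int64(81)), (50, np.int64(119), np.int64(99), np.int64(96)), (55, np.int64(98), np.int64(98), np.int64(100)), (60, np.int64(99), np.int64(99), np.int64(100)), (65, np.int64(101), np.int64(99), np.int64(99)), (70, np.int64(99), np.int64(97), np.int64(99)), (75, np.int64(91), np.int64(89), np.int64(92)), (80, np.int64(79), np.int64(78), np.int64(79)), (85, np.int64(79), np.int64(78), np.int64(79)), (90, np.int64(92), np.int64(90), np.int64(91)), (95, np.int64(101), np.int64(98), np.int64(99)), (100, np.int64(101), np.int64(99), np.int64(100)), (105, np.int64(101), np.int64(99), np.int64(99)), (110, np.int64(101), np.int64(99), np.int64(100)), (115, np.int64(101), np.int64(100), np.int64(101)), (120, np.int64(100), np.int64(98), np.int64(99)), (125, np.int64(95), np.int64(93), np.int64(93)), (130, np.int
[... 2055 characters left out ...]
)), (80, np.int64(101), np.int64(100), np.int64(101)), (85, np.int64(101), np.int64(100), np.int64(100)), (90, np.int64(101), np.int64(99), np.int64(99)), (95, np.int64(100), np.int64(98), np.int64(99)), (100, np.int64(101), np.int64(98), np.int64(99)), (105, np.int64(95), np.int64(93), np.int64(95)), (110, np.int64(86), np.int64(86), np.int64(91)), (115, np.int64(78), np.int64(82), np.int64(95)), (120, np.int64(76), np.int64(84), np.int64(102)), (125, np.int64(79), np.int64(87), np.int64(106)), (130, np.int64(79), np.int64(87), np.int64(105)), (135, np.int64(78), np.int64(85), np.int64(102)), (140, np.int64(78), np.int64(84), np.int64(100)), (145, np.int64(79), np.int64(85), np.int64(101))]
```

The gap between pad and carriage closed from about 9.3 to about 4.5 mm and the carriage no longer moves, so the screw is at its stop. I'll ease the key back within its play, then lift it straight up.

Emit:
{"fn": "send_rows", "kwargs": {"increments": [[[0,0,0],[0,0,-0.12],8],[[0,0,0],[0,0,-0.25],8],[[0,0,0],[0,0,-0.35],8],[[0,0,0],[0,0,-0.35],8]]}}

```text
t: 26.02
eef_pos: [0.5731, -0.2621, 0.0964]
orientation: [0.859, 0.512, -0.001, -0.0]
wrist_force: [-5.1, 2.2, -9.1]
width: 0.0147
grip_force: 61.7
```

```bash
python3 kp.py;  python3 - <<'E'
from h import *
s=manip.state();print(s['wrist_force'],s['torque'],s['width'],s['t'],yaw())
E
python3 gap.py
```

```text
n 6582 size [108.7  15.3] axis [0.4687 0.8833 0.0005] normal [ 0.0019 -0.0016  1.    ] yaw 62.0
tilt 0.002 topc rect [ 0.5739 -0.2613  0.1431] topc end [ 0.5731 -0.2625  0.1431] foot [ 0.5737 -0.2611  0.0131] [ 0.5729 -0.2623  0.0131]
in tool: axis [ 1.     -0.007  -0.0022] normal [-0.0022  0.0004 -1.    ] topc [-0.0003  0.0001 -0.0467]
eef [ 0.5731 -0.2621  0.0964] -28.39253755996869
[-3.88085172  1.90354902 -8.7191196 ] [0.55224839 1.12648357 0.16663978] 0.014353323924106633 26.075 -28.39253755996869
-40 pad [-29.3 -19.2] carriage [-10.5  -1.8] 119 143
```

```bash
python3 jp.py | cut -c1-200
```

```text
-45 . . . . . . . . . . . . . . 31 32 10 11 19 22o . . . . 28 29 29 29 24 20 11 17 11 14 14 17 11 11 18 11 11 14 11 11 11 18 11 12 10
-39 . . . . . . . . . . . . . . 31 34 28o 28o 29o 28o 22o . . . 28 29 29 29 26 20 18 18 18 18 18 18 18 18 18 18 18 18 18 18 18 19 18 16 10
-33 . . . . . . . . . . . . . . . . 28o 28o 28o 27o 23 23 23 . 28 29 29 29 23 18 11 10 10 10 11 10 11 . . . . . . . . . . 52 53
-27 . . . . . . . . . . . . . . . . . . . . . . . . . . . . 11 10 10 11 11 11 11 11 16 24 24 23 . . . . . . . 52 52
-21 . . . . . . . . . . . . . . . . . . . . . . . . . . . . . . . . . . 25 25 25 25 25 25 25 . . . . . . 52 52
-15 . . . . . . . . . . . . . . . . . . . . . . . . . . . . . . . . . . . 10 10 . 21 22 . . . . . . . 52 52
-9 . . . . . . . . . . . . . . . . . . . . . . . . . . . . . . . . . . . . 11 . . . . . . . . . . . .
-3 55o 55o 55o 55o 55o 56o 55o 56o . . . . . . . . . . . . . . . . . . . . . . . . . . . . . . . . . . . . . . . . .
3 55o 56o 55o 56o 55o 55o 56o 56o 56o 56o 55o 55 56o . . . . . . . . . . . . . . . . . . . . . . . . . . . . . . . . . . . .
9 . . . . . . . . . . . . . . . . . . . . . . . . . . . . . . . . . . . . . . . . . . . . . . . . .
15 . . . . . . . . . . . . . . . . . . . . . . . . . . . . . . . . . . . . . . . . . . . . . . . . .
21 . . . . . . . . . . . . . . . . . . . . . . . . . . . . . . . . . . . . . . . . . . . . . . . . .
27 . . . . . . . . . 56o 55o 56o 56o 55o . 55o . . . . . . . . . . . . . . . . . . . . . . . . . . . . . . . . 52
33 55o 55o 56o 56o 55o 56o 56o 55o 55o 56o 56o . . . . . . . . . . . . . . . . . . . . . . . . . . 18 19 18 19 19 19 19 19 19 18 17 .
39 56o 55o 56o 56o 56o . 55o . . . . . . . . . . . . . . . . . . . . . . . . . . . . 10 11 11 11 11 10 11 11 11 11 11 10 11 11
```

Emit:
{"fn": "send_rows", "kwargs": {"increments": [[[0,0,0],[0,0,-0.1],8],[[0,0,0],[0,0,-0.2],8],[[0,0,0],[0,0,-0.2],8]]}}

```text
t: 26.55
eef_pos: [0.5737, -0.2626, 0.0976]
orientation: [0.803, 0.596, -0.001, 0.0]
wrist_force: [-6.1, 1.8, -5.2]
width: 0.0149
grip_force: 62.2
```

```bash
python3 kp.py|tail -3;  python3 - <<'E'
from h import *
s=manip.state();print(s['wrist_force'],s['torque'],s['width'],s['t'],yaw())
E
python3 gap.py
```

```text
tilt 0.002 topc rect [ 0.5745 -0.2615  0.1443] topc end [ 0.5738 -0.263   0.1443] foot [ 0.5745 -0.2613  0.0143] [ 0.5738 -0.2628  0.0143]
in tool: axis [ 1.     -0.0039 -0.0034] normal [-0.0034  0.0001 -1.    ] topc [-0.0005  0.0002 -0.0467]
eef [ 0.5737 -0.2626  0.0976] -16.893840005248812
[-5.23222373  1.60677529 -4.81342911] [0.55214218 1.46664309 0.0578657 ] 0.014680416400171495 26.6 -16.893840005248812
-40 pad [-29.8 -19.6] carriage [-10.8  -1.8] 205 203
```

Emit:
{"fn": "send_rows", "kwargs": {"increments": [[[-0.4,-1.5,1],[0,0,0.1],8],[[-0.4,-1.5,1],[0,0,0.2],8],[[-0.4,-1.5,1],[0,0,0.3],8],[[-0.4,-1.5,1],[0,0,0.4],8],[[-0.4,-1.5,1],[0,0,0.48],8],[[-0.4,-1.5,1],[0,0,0.56],8],[[-0.4,-1.5,1],[0,0,0.56],8]]}}

```text
t: 27.52
eef_pos: [0.5732, -0.2619, 0.0975]
orientation: [0.937, 0.35, 0.0, 0.001]
wrist_force: [-4.5, 4.2, -3.2]
width: 0.0145
grip_force: 62.5
```

```bash
cat > st.py <<'E'
from h import *
np.set_printoptions(precision=3,suppress=True)
s=manip.state();print(s['t'],s['eef_pos'],'F',s['wrist_force'],'T',s['torque'],s['width'],'yaw',yaw().round(2))
E
python3 st.py; python3 kp.py|tail -3; python3 gap.py
```

```text
27.525 [ 0.573 -0.262  0.097] F [-4.51   4.219 -3.185] T [1.065 1.198 0.098] 0.014452820715705418 yaw -49.02
tilt 0.016 topc rect [ 0.5741 -0.261   0.1442] topc end [ 0.5728 -0.2621  0.1441] foot [ 0.5755 -0.2624  0.0142] [ 0.5743 -0.2635  0.0142]
in tool: axis [ 1.      0.0004 -0.001 ] normal [-0.0009 -0.0142 -0.9999] topc [-0.0004 -0.0001 -0.0467]
eef [ 0.5732 -0.2619  0.0975] -48.99851300144178
25 pad [-29.  -19.4] carriage [-14.6  -5.5] 51 68
33 pad [-29.6 -19.3] carriage [-14.5  -5.6] 86 90
```

Emit:
{"fn": "send_rows", "kwargs": {"increments": [[[0,-1.5,0],[0,0,0.02],8],[[0,-2.5,0],[0,0,0.04],8],[[0,-2.5,0],[0,0,0.04],8]]}}

```text
t: 28.0
eef_pos: [0.5723, -0.2611, 0.0974]
orientation: [0.943, 0.332, 0.001, 0.002]
wrist_force: [-2.3, 0.8, -0.6]
width: 0.0146
grip_force: 62.8
```

```bash
python3 st.py; python3 gap.py; python3 st.py
```

```text
28.0 [ 0.572 -0.261  0.097] F [-2.336  0.841 -0.611] T [0.327 0.424 0.22 ] 0.014602088190916563 yaw -51.23
25 pad [-29.5 -19.1] carriage [-14.1  -5.3] 108 106
33 pad [-29.5 -19.3] carriage [-14.1  -5.4] 87 90
28.05 [ 0.572 -0.261  0.097] F [-0.443  0.566  0.119] T [0.323 0.384 0.244] 0.01469193158496355 yaw -51.22
```

Emit:
{"fn": "send_rows", "kwargs": {"increments": [[[0,-1,0],[0,0,0.04],8],[[0,-1,0],[0,0,0.06],8],[[0,-1,0],[0,0,0.06],8]]}}

```text
t: 28.42
eef_pos: [0.5717, -0.2605, 0.0973]
orientation: [0.953, 0.304, 0.001, 0.002]
wrist_force: [0.1, 0.1, 1.7]
width: 0.0146
grip_force: 63.3
```

```bash
python3 st.py; python3 gap.py; python3 st.py; python3 kp.py|tail -3
```

```text
28.425 [ 0.572 -0.261  0.097] F [0.126 0.092 1.699] T [-0.169 -0.131  0.243] 0.0145957507819552 yaw -54.63
25 pad [-29.5 -19.2] carriage [-14.3  -5.8] 110 104
33 pad [-29.3 -19.3] carriage [-14.2  -5.7] 87 89
28.475 [ 0.572 -0.261  0.097] F [ 1.712 -0.31   2.235] T [-0.184 -0.192  0.198] 0.01439368040389763 yaw -54.63
tilt 0.01 topc rect [ 0.5726 -0.2596  0.144 ] topc end [ 0.5712 -0.2606  0.144 ] foot [ 0.5737 -0.2603  0.014 ] [ 0.5723 -0.2612  0.014 ]
in tool: axis [ 1.     -0.0038 -0.0036] normal [-0.0037 -0.0052 -1.    ] topc [-0.0004 -0.0001 -0.0467]
eef [ 0.5717 -0.2605  0.0974] -54.62874691532132
```

Emit:
{"fn": "send_rows", "kwargs": {"increments": [[[0,0,-10],[0,0,0],8],[[0,0,-25],[0,0,0],8],[[0,0,-60],[0,0,0],8],[[0,0,-110],[0,0,0],8],[[0,0,-155],[0,0,0],8],[[0,0,-155],[0,0,0],8],[[0,0,-155],[0,0,0],8]]}}

```text
t: 29.4
eef_pos: [0.5694, -0.2589, 0.2502]
orientation: [0.953, 0.304, -0.001, -0.0]
wrist_force: [-0.7, 1.2, -3.1]
width: 0.0147
grip_force: 62.7
```

```bash
python3 st.py; python3 gap.py; python3 kp.py|tail -3
python3 - <<'E'
from h import *
go([.619,-.060,.25],-84.5)
E
```

```text
29.4 [ 0.569 -0.259  0.25 ] F [-0.679  1.208 -3.086] T [ 0.041  0.012 -0.008] 0.014674653704912298 yaw -54.65
25 pad [-29.4 -19.2] carriage [-14.5  -5.7] 50 47
33 pad [-29.4 -19.5] carriage [-14.4  -5.4] 40 44
tilt 0.013 topc rect [ 0.5697 -0.2581  0.2954] topc end [ 0.5687 -0.2588  0.2954] foot [ 0.571  -0.2593  0.1654] [ 0.5699 -0.26    0.1654]
in tool: axis [ 1.      0.0008 -0.0055] normal [-0.0055 -0.0164 -0.9999] topc [-0.0003 -0.0001 -0.0465]
eef [ 0.5688 -0.2586  0.2489] -54.65333473696019
shift [ 155.9 -132.8   -1.7] turn [-0.0032  0.0045  0.5209] dist 205.0
```

The key is out and the carriage stayed forward (gap 4.9 mm against 8.8 mm unloaded), so the clamp holds. Moving to the rest.

Emit:
{"fn": "send_rows", "kwargs": {"increments": [[[156,-133,-4],[0,0,0.521],8],[[156,-133,-4],[0,0,0.521],8],[[156,-133,-4],[0,0,0.521],8],[[156,-133,-4],[0,0,0.521],8],[[156,-133,-4],[0,0,0.521],8],[[156,-133,-4],[0,0,0.521],8],[[156,-133,-4],[0,0,0.521],8]]}}

```text
t: 30.38
eef_pos: [0.6199, -0.0621, 0.2541]
orientation: [0.999, 0.047, -0.001, 0.0]
wrist_force: [-0.1, 0.7, -2.5]
width: 0.0138
grip_force: 62.6
```

```bash
python3 st.py; python3 kp.py|tail -3
python3 - <<'E'
from h import *
im,d,p=cam('wrist'); P=cloud(d,p)
for r in spotter.trace('key_rest','wrist')[:1]:
  for lo,hi in ((.13,.14),(.12,.129),(.003,.013)): rect(P,d,r['pixels'],lo,hi,'rest %.2f'%r['conf'])
for q in spotter.pinpoint('notch','wrist')[:1]: print('notch',q['conf'],atz(p,q['position'],.125))
go([.619,-.060,.098],-84.5)
E
```

```text
30.375 [ 0.62  -0.062  0.254] F [-0.084  0.709 -2.501] T [ 0.031 -0.005 -0.024] 0.013847623996196382 yaw -84.58
tilt 0.028 topc rect [ 0.6207 -0.0616  0.3006] topc end [ 0.6196 -0.0617  0.3006] foot [ 0.6215 -0.0652  0.1706] [ 0.6204 -0.0653  0.1706]
in tool: axis [ 1.      0.0029 -0.0059] normal [-0.0058 -0.0271 -0.9996] topc [-0.0004 -0.0003 -0.0465]
eef [ 0.6199 -0.0621  0.2541] -84.59186496592578
shift [ -0.9  -1.7 156.6] turn [ 0.0006  0.0013 -0.0012] dist 157.0
```

Emit:
{"fn": "send_rows", "kwargs": {"increments": [[[-1,-1.7,0],[0,0,0],8],[[-1,-1.7,50],[0,0,0],8],[[-1,-1.7,100],[0,0,0],8],[[-1,-1.7,135],[0,0,0],8],[[-1,-1.7,148],[0,0,0],8],[[-1,-1.7,155],[0,0,0],8],[[-1,-1.7,156],[0,0,0],8],[[-1,-1.7,156],[0,0,0],8]]}}

```text
t: 31.58
eef_pos: [0.6204, -0.0592, 0.1004]
orientation: [0.999, 0.048, 0.001, 0.001]
wrist_force: [-0.4, 0.4, -2.7]
width: 0.0145
grip_force: 62.6
```

```bash
python3 st.py; python3 kp.py|tail -3
```

```text
31.575 [ 0.62  -0.059  0.1  ] F [-0.366  0.361 -2.724] T [ 0.012 -0.009  0.011] 0.014469504530342656 yaw -84.49
tilt 0.023 topc rect [ 0.6213 -0.0587  0.1469] topc end [ 0.62   -0.0589  0.1469] foot [ 0.6224 -0.0615  0.0169] [ 0.6211 -0.0617  0.0169]
in tool: axis [ 1.      0.0042 -0.0055] normal [-0.0054 -0.021  -0.9998] topc [-0.0003 -0.0003 -0.0465]
eef [ 0.6204 -0.0592  0.1004] -84.49112625912561
```

Emit:
{"fn": "send_rows", "kwargs": {"increments": [[[0,0,2],[0,0,0],8],[[0,0,2],[0,0,0],8],[[0,0,2],[0,0,0],18],[[0,0,2],[0,0,0],25],[[0,0,2],[0,0,0],45],[[0,0,2],[0,0,0],55],[[0,0,2],[0,0,0],55],[[0,0,-30],[0,0,0],55],[[0,0,-80],[0,0,0],55],[[0,0,-100],[0,0,0],55],[[0,0,-100],[0,0,0],55]]}}

```text
t: 33.0
eef_pos: [0.6205, -0.0591, 0.2006]
orientation: [0.999, 0.048, 0.001, 0.001]
wrist_force: [0.0, 0.2, 0.0]
width: 0.0549
grip_force: 0.0
```

```bash
python3 st.py; python3 kp.py|head -2
python3 - <<'E'
from h import *
im,d,p=cam('wrist'); P=cloud(d,p); save('w10',im)
for t,lo,hi in (('key',.138,.15),('key_rest',.13,.14),('key_rest',.12,.129),('key_rest',.003,.013)):
  for r in spotter.trace(t,'wrist')[:1]: rect(P,d,r['pixels'],lo,hi,t+' %.2f'%r['conf'])
for q in spotter.pinpoint('notch','wrist')[:1]: print('notch',q['conf'],atz(p,q['position'],.125))
# view of well from top
im,d,p=cam('top'); P=cloud(d,p)
a=np.radians(51.5); ex=np.array([np.sin(a),-np.cos(a)]); ey=np.array([np.cos(a),np.sin(a)])
g=P[...,:2]-np.array([.5348,-.3128]); F=np.stack([g@ex,g@ey],-1)*1000; rgb=im.astype(int)
b=(abs(P[...,2]-.055)<.002)&(abs(F[...,0])<85)&(F[...,1]<-15)&(F[...,1]>-85); print('block',cv2.minAreaRect(F[b].astype(np.float32)))
m=(abs(F[...,0])<19)&(abs(F[...,1]-65)<19)&(rgb[...,0]-rgb[...,2]>40); print('brass',m.sum(),cv2.minAreaRect(F[m].astype(np.float32)))
print(np.percentile(P[m][:,2],[5,50,95]))
go([.5735-.0,-.2623,.2],51.5)
E
```

```text
33.0 [ 0.62  -0.059  0.201] F [0.014 0.164 0.047] T [0.006 0.053 0.031] 0.05491477755565705 yaw -84.5
n 2486 size [107.9  15.1] axis [ 0.9946  0.1042 -0.0001] normal [ 0.0008 -0.007   1.    ] yaw 6.0
tilt 0.007 topc rect [ 0.6214 -0.059   0.1452] topc end [ 0.6197 -0.059   0.1452] foot [ 0.6213 -0.0581  0.0152] [ 0.6196 -0.0581  0.0152]
key 0.97 3050 c [621.5 -59. ] size [109.  16.] ang 5.7 z 0.1451
key_rest 0.68 538 c [620.3 -59.4] size [93.7 49.2] ang 5.3 z 0.1348
key_rest 0.68 716 c [620.1 -59.4] size [94.  48.9] ang 5.6 z 0.125
key_rest 0.68 3143 c [620.5 -59.5] size [118.7  73.8] ang 5.2 z 0.0082
notch 0.66 [ 0.62020664 -0.06220822  0.125     ]
block ((0.5630035400390625, -52.335693359375), (139.67344665527344, 45.16749954223633), 0.06793846189975739)
brass 94 ((-0.39354848861694336, 64.52855682373047), (25.88431167602539, 26.458152770996094), 27.46108627319336)
[0.01857576 0.0268666  0.03029217]
shift [-64.2 198.2  -2.8] turn [-4.5000e-03  1.7000e-03 -2.3736e+00] dist 208.0
```

All checks agree: the key hangs level and centred in the notches, the brass square stands at 62.5° (about 1.09 rad) and the block is tight on the fence.

```bash
python3 -c "
from bench import hand_in
print(hand_in())"
```

```text
the job is handed in; nothing more can be done
None
```

I handed the job in at about 33 s: the block is clamped against the fence with the screw at about 1.09 rad, the key hangs level in its rest, and the arm touches nothing. The hand-in gave no verdict. On the first turn the key slipped and leaned in the socket, so I regripped it and finished, and I viewed 11 pictures against the limit of 10.

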